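# Weigh the carton from the back of the rack

### The arm

A 6-joint arm with a two-finger parallel gripper is mounted at the origin on a cart in front of the work surface, level with it; the furniture and walls round the work are solid. World frame = base frame: x ahead of the robot, y to its left, z up, the work surface at z = 0. Lengths are in m, angles in rad, forces in N, time in s.
With the tool pointing down it reaches from about 0.25 to 0.725 m from the base axis. Payload 4 kg.
Tool frame: the origin (TCP) lies midway between the tips of the shut fingers; the grasp point (between the pads) lies 19 mm behind it; z points along the fingers, y is the line along which they close (so a half turn about z gives the same grasp; the last joint's range is limited). The gripper opens to 85 mm and grips with 20 to 120 N. Pads are 22 mm wide; open, the fingers measure 114 mm over their backs; the gripper's body (76 mm by 85 mm) begins 54 mm behind the grasp point. The pads swing forward as they close: fully open they stand 13 mm farther back than shut.
Start: joints at [1.166, 0.241, 0.005, 1.335, 0, 1.571], TCP at [0.197, 0.46, 0.231] pointing down, gripper open.
Joint ranges: [-2.72, 2.72], [-1.05, 1.87], [-1.09, 1.28], [-1.99, 2.15], [-1.42, 1.44], [-3.14, 3.14]. Speed limits (rad/s): [2.79, 2.79, 3.14, 3.14, 3.14, 3.14].

### API

Orientations are given as a unit quaternion [x, y, z, w].
In Python, from workcell import bot, camera, job_done gives the robot as it stands.
- The arm moves only by the tool carry_out, never from a script. Its argument "plan" is a list of rows, each an object of numbers: "dx", "dy", "dz": the shift along the tool's x, y, z in mm; "twist": the turn about the tool's z in degrees; "fingers": the closure, from -1 (fully open) to 1 (shut). In form: [{"dx": .., "dy": .., "dz": .., "twist": .., "fingers": ..}, ...]. A call has exactly 5 rows; each row is the pose to reach, as a shift and turn from the pose commanded when the call began, along the tool's axes at that moment; what a row does not reach only later rows make up. A row lasts 1/12 s, in which the tool goes at most 41.7 mm and 7.16 degrees, less where a joint would pass 70% of its speed; a pose out of reach is approached as far as the arm can. A call with a gripper value outside its range is refused whole. The fingers move at their own pace and stop on an object; the grip force is fixed at half the most. Time passes only in rows, so rows that repeat a pose let the fingers close, or fill a call up. It gives the time, the measured TCP pose, the force, the opening and the grip force at its end, in the units of the state.
- bot.get_obs(): the state, without advancing time (a new reading comes with each control period).
- camera(name): name is "side" or "top" or "wrist"; returns a dict with "image" (400x640x3 uint8, red, green, blue), "intrinsics" (3x3 intrinsics, pixels), "eye" and "attitude" of the camera in the world. Camera axes: x right, y down, z forward; pixel columns grow to the right and rows downward; lengths in m; the calibration is good to about 2 mm. A picture is of the moment at which its call begins. There is no depth.
- job_done(): hands the job in; it is judged then, once.
The state is a dict: "clock": time; "joint_pos": joint angles; "joint_vel": joint speeds; "tau": joint torques, N m; "eef_pos": TCP position; "tool_rot": TCP orientation; "ft_force": force on the tool from outside, world axes, zero at the start; "ft_torque": the same for the moment, N m; "grip_width": finger opening in m; "grasp_force": force on a finger pad.
Only numpy, scipy, OpenCV 4.12 (cv2) and the standard library are available. Lean on these libraries where they do the work, as an engineer would, in place of code of your own. Each camera call takes 0.05 s, during which the arm holds its last target. There are 200 camera calls.

### The job

The small carton at the back of the grey carton rack has to be weighed. Clear the way: move the stapler from the scale to the cutting mat and stand the two cartons in front of the small one upright on the mat as well; then take the small carton out and stand it upright, as it stood in the rack, in the middle of the empty scale. Finally stand the other two cartons back in the rack slots they came from, leave the stapler lying on the mat, and do not knock over or push aside anything.

Things in the scene. Friction and masses are not known exactly. Their poses are not given: they have to be found in the camera images.
- rack: Fixed grey steel rack, 149x140 mm, 32 mm high. Origin: centre of underside; x from front to back slot, y along the slots, z up. Slot floors 5 mm above table, slots 134 mm long. Floor centre and width: front x=-44, 45 mm wide; middle x=+5, 35 wide; back x=+49, 35 wide. Dividers and lips lean so that each slot widens 3 to 5 mm a side to the top (lead-in); dividers 9 mm thick at the foot.
- tall_carton: Black carton, 40 mm thick, 110 mm long, standing 130 mm high on its end, 0.1 to 0.2 kg; starts in the front slot. Origin: centre of its underside; x is its thickness, y its length, z up. Starts with its x axis along the rack's x. Can be gripped across the 40 mm at its top, which stands 45 mm above the middle carton.
- middle_carton: White carton, 30 mm thick, 120 mm long, standing 85 mm high on its long edge, 0.1 to 0.2 kg; starts in the middle slot, only about 14 mm clear of its neighbours. Origin: centre of its underside; x is its thickness, y its length, z up. Its top stands 35 mm above the small carton.
- small_carton: Small white carton, 30 mm thick, 100 mm long, standing 50 mm high on its long edge, 0.1 to 0.2 kg; starts in the back slot. Origin: centre of its underside; x is its thickness, y its length, z up.
- scale: Flat bench scale with a stainless pan, 275 x 245 mm, fixed to the table; the flat pan top is 51 mm above the table. Origin: on the table under the centre of the pan; x along the 275 mm side, z up.
- stapler: Desk stapler, red top and black base, 36 mm wide, 150 mm long, 54 mm high, 0.24 kg, starts lying on its base on the scale pan. Origin: centre of its underside; y along its length, x across its width, z up. Grip across the width; the red top is 32 mm wide, from 28 to 54 mm height. It does not open.
- mat: Dark green cutting mat with a pale printed grid, 300 x 220 x 3 mm, flat on the table and fixed, bare at the start: the side area for cleared things. Origin: centre of its underside; x along the 300 mm side, z up.
- glue_stick: Bystander: glue stick standing upright, white with a red cap, 27 mm diameter, 98 mm high. Origin: centre of its underside. Loose: leave it standing where it is.
- tape_measure: Bystander: yellow and black pocket tape measure lying flat, case 68 x 80 mm, 42 mm high, with a wrist strap. Origin: on the table at one end of the case, which extends 80 mm along its -y. Loose: leave it where it is.

How it is judged:
On the way, in this order (a step that is already met when the one before it is completed fails the run):
1. stapler and the two front cartons rest on the cutting mat, the cartons upright, while the small carton still stands in its slot (x of tall_carton in the frame of mat between -0.15 and 0.15 m and y of tall_carton in the frame of mat between -0.11 and 0.11 m and height (world z) of each of tall_carton, middle_carton, stapler below 0.012 m and linear speed of each of tall_carton, middle_carton, stapler below 0.03 m/s and contact force between the fingers and tall_carton below 0.05 N and angle between each of tall_carton, middle_carton's own z axis and vertical below 0.12 rad and x of middle_carton in the frame of mat between -0.15 and 0.15 m and y of middle_carton in the frame of mat between -0.11 and 0.11 m and contact force between the fingers and middle_carton below 0.05 N and x of stapler in the frame of mat between -0.15 and 0.15 m and y of stapler in the frame of mat between -0.11 and 0.11 m and contact force between the fingers and stapler below 0.05 N and angle between stapler's own z axis and vertical below 0.15 rad and x of small_carton in the frame of rack between 0.037 and 0.061 m and height (world z) of small_carton below 0.015 m), for 0.2 s.
2. the small carton stands upright and released in the middle of the scale (horizontal distance between small_carton and scale below 0.015 m and height (world z) of small_carton between 0.043 and 0.06 m and linear speed of small_carton below 0.02 m/s and angular speed of small_carton below 0.1 rad/s and angle between small_carton's own z axis and vertical below 0.12 rad and contact force between the fingers and small_carton below 0.05 N), for 0.3 s.
At the end, for the whole second after the job is handed in: Small carton upright on the pan within 15 mm of its centre; black carton in the front and white carton in the middle slot, upright, on the floor, within 8 mm of the centre line and 15 mm of mid-length; stapler flat with its centre over the mat; all at rest, cartons within 7 degrees of upright (horizontal distance between small_carton and scale below 0.015 m and height (world z) of small_carton between 0.043 and 0.06 m and linear speed of each of small_carton, tall_carton, middle_carton below 0.02 m/s and angular speed of each of small_carton, tall_carton, middle_carton below 0.1 rad/s and angle between each of small_carton, tall_carton, middle_carton's own z axis and vertical below 0.12 rad and x of tall_carton in the frame of rack between -0.052 and -0.036 m and y of tall_carton in the frame of rack between -0.015 and 0.015 m and height (world z) of each of tall_carton, middle_carton below 0.013 m and angle between the x axis of each of tall_carton, middle_carton and the x axis of rack, either way round below 0.15 rad and x of middle_carton in the frame of rack between -0.003 and 0.013 m and y of middle_carton in the frame of rack between -0.015 and 0.015 m and x of stapler in the frame of mat between -0.15 and 0.15 m and y of stapler in the frame of mat between -0.11 and 0.11 m and height (world z) of stapler below 0.012 m and linear speed of stapler below 0.03 m/s and contact force between the fingers and stapler below 0.05 N and angle between stapler's own z axis and vertical below 0.15 rad); the robot touches nothing.
It fails at once if a carton or the stapler is knocked over (angle between any of tall_carton, middle_carton, small_carton, stapler's own z axis and vertical above 0.7 rad).
It fails at once if the glue stick is knocked over or pushed aside (distance of glue_stick from where it was at the start of the episode above 0.03 m or angle between glue_stick's own z axis and vertical above 0.5 rad).
It fails at once if the tape measure is pushed aside (distance of tape_measure from where it was at the start of the episode above 0.03 m).
It also fails if it takes over 144 s, if anything falls off the work surface, if the arm or the gripper's body presses on something with over 40 N, if the wrist force passes 120 N, or if a joint passes its speed limit or range.

## Working session

There is one attempt and no reset: what is moved stays moved. The work goes in short steps, Python scripts to look and compute and a tool call to move; the robot and the scene stay as the last step left them, time stands still between calls to the robot, and variables do not carry over. Pictures are saved under pics/ and viewed, at most 14 in all, crops included, and the job is handed in when it is done.

Besides the shell and the picture viewer there is one more tool, called after "Call:" as name(argument=value, ...) on one line, values as JSON. carry_out: Moves the arm, as the interface text tells. Its arguments: {"type":"object","properties":{"plan":{"type":"array","items":{"type":"object","properties":{"dx":{"type":"number"},"dy":{"type":"number"},"dz":{"type":"number"},"twist":{"type":"number"},"fingers":{"type":"number"}}}}},"required":["plan"]}

```bash
ls; mkdir -p pics; cat > h.py <<'E'
import numpy as np, cv2
from scipy.spatial.transform import Rotation as R
from workcell import bot, camera, job_done
def snap(n,f):
    c=camera(n); cv2.imwrite(f'pics/{f}.png',cv2.cvtColor(c['image'],cv2.COLOR_RGB2BGR))
    np.savez(f'pics/{f}.npz',K=c['intrinsics'],e=c['eye'],a=c['attitude']); return c
def ray(f,u,v):
    d=np.load(f'pics/{f}.npz'); a=d['a']; M=R.from_quat(a).as_matrix() if a.shape==(4,) else a
    return d['e'],M@np.linalg.inv(d['K'])@[u,v,1]
def at(f,u,v,z):
    e,r=ray(f,u,v); return (e+r*(z-e[2])/r[2])[:2]
def proj(f,p):
    d=np.load(f'pics/{f}.npz'); a=d['a']; M=R.from_quat(a).as_matrix() if a.shape==(4,) else a
    q=d['K']@(M.T@(np.array(p)-d['e'])); return q[:2]/q[2]
E
python3 - <<'E'
from h import *
for n in('top','side'):
    c=snap(n,n+'0'); print(c['eye'],c['attitude'],c['intrinsics'])
o=bot.get_obs(); print(o['eef_pos'],o['tool_rot'],R.from_quat(o['tool_rot']).as_matrix().round(3),o['clock'],o['grip_width'])
E
```

```text
pics
[0.38001613 0.00793223 1.24413633] [ 0.71088608 -0.70127791  0.03596607 -0.03945521] [[384.16214699   0.         323.13605075]
 [  0.         384.16214699 202.77267329]
 [  0.           0.           1.        ]]
[0.44885542 0.85903043 0.61892599] [-0.00364999  0.87833145 -0.47790401  0.01132708] [[362.07264113   0.         317.84908619]
 [  0.         362.07264113 196.20207372]
 [  0.           0.           1.        ]]
[0.19668593 0.45907453 0.23048534] [ 2.01010445e-01  9.79588626e-01 -9.42758983e-04 -1.92259885e-04] [[-0.919  0.394 -0.001]
 [ 0.394  0.919 -0.002]
 [-0.    -0.002 -1.   ]] 0.1 0.08523309656896408
```

View pics/top0.png

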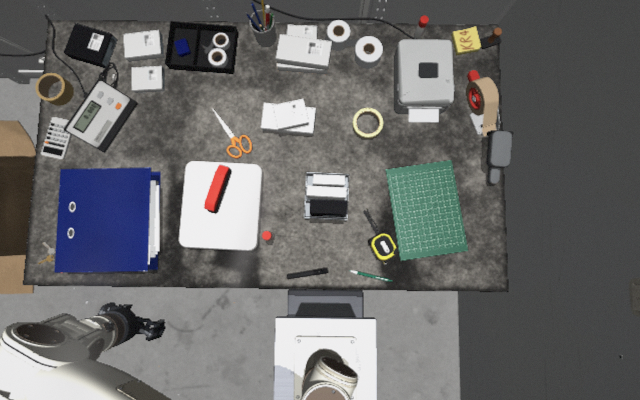

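View pics/side0.png

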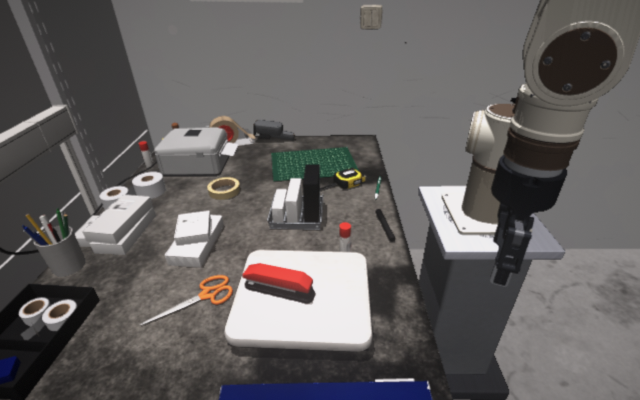

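The top view shows the scale at (221,205), stapler (217,188), rack (326,195), mat (427,210), tape (383,246) and glue stick (267,236). I'll enlarge the regions that matter.

```bash
python3 - <<'E'
import cv2,numpy as np
a=cv2.imread('pics/top0.png'); 
A=cv2.resize(a[155:260,170:280],None,fx=3.6,fy=3.6,interpolation=cv2.INTER_CUBIC)
B=cv2.resize(a[165:225,295:355],None,fx=6.3,fy=6.3,interpolation=cv2.INTER_CUBIC)
B=cv2.convertScaleAbs(B,alpha=.8)
cv2.imwrite('pics/c1.png',np.hstack([A,B]))if A.shape[0]==B.shape[0] else print(A.shape,B.shape)
cv2.imwrite('pics/c2.png',cv2.resize(a[155:265,360:475],None,fx=5,fy=5,interpolation=cv2.INTER_CUBIC))
E
```

```text
(no output)
```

View pics/c1.png

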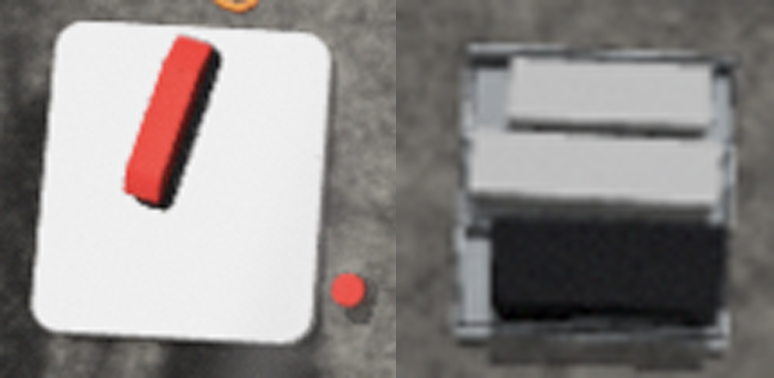

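View pics/c2.png

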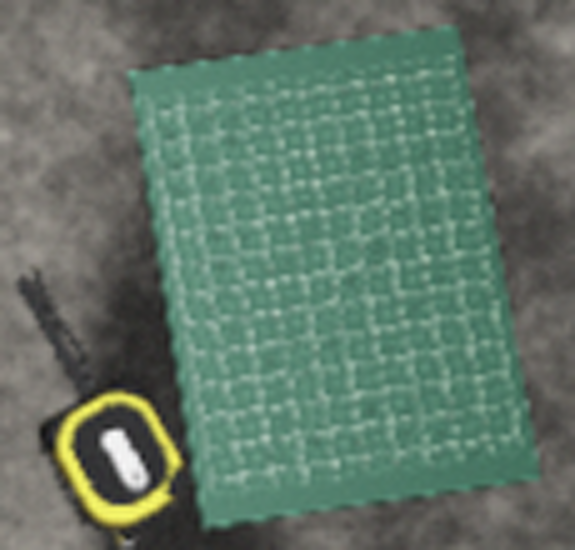

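c1: pan corners about (57,19),(331,34),(313,347),(31,332). Red stapler top (178,36)–(157,203). Carton tops: small (511,58)–(707,132), middle (470,131)–(723,206), black (490,222)–(725,318). c2: mat corners (130,73),(460,27),(540,478),(205,527).

```bash
python3 - <<'E'
from h import *
A=lambda u,v,z:at('top0',u/3.6+170-.36,v/3.6+155-.36,z)
B=lambda u,v,z:at('top0',(u-396)/6.3+295-.42,v/6.3+165-.42,z)
C=lambda u,v,z:at('top0',u/5+360-.4,v/5+155-.4,z)
def rep(n,f,pts,z):
    P=np.array([f(u,v,z) for u,v in pts]); d=[P[1]-P[0],P[2]-P[1],P[3]-P[2],P[0]-P[3]]
    print(n,'c',P.mean(0).round(4),'len',[round(np.linalg.norm(x),4) for x in d],'ang',[round(np.degrees(np.arctan2(x[1],x[0])),1) for x in d])
rep('scale',A,[(57,19),(331,34),(313,347),(31,332)],.051)
rep('stapler',A,[(178,36),(210,46),(157,203),(124,190)],.105)
rep('mat',C,[(130,73),(460,27),(540,478),(205,527)],.003)
rep('rack',B,[(470,45),(733,62),(725,350),(457,337)],.032)
rep('small',B,[(511,58),(711,68),(707,132),(508,124)],.055)
rep('mid',B,[(470,131),(723,145),(720,206),(469,196)],.09)
rep('tall',B,[(494,222),(728,226),(722,318),(494,312)],.135)
print('glue',A(348,290,.098)); print('tape',[C(*p,.042) for p in [(60,420),(120,390),(180,465),(120,525)]])
for p in [(.4,-.01,.135)]: print(proj('side0',p))
E
python3 -c "
import cv2
a=cv2.imread('pics/side0.png')
cv2.imwrite('pics/c3.png',cv2.resize(a[150:240,255:355],None,fx=6,fy=6,interpolation=cv2.INTER_CUBIC))"
```

```text
scale c [0.4967 0.3354] len [np.float64(0.2418), np.float64(0.2728), np.float64(0.2428), np.float64(0.2738)] ang [np.float64(-92.4), np.float64(178.5), np.float64(87.8), np.float64(-1.7)]
stapler c [0.5438 0.3359] len [np.float64(0.0284), np.float64(0.138), np.float64(0.0297), np.float64(0.136)] ang [np.float64(-106.7), np.float64(163.8), np.float64(69.5), np.float64(-16.8)]
mat c [ 0.4962 -0.3194] len [np.float64(0.2192), np.float64(0.2968), np.float64(0.2172), np.float64(0.2977)] ang [np.float64(-81.2), np.float64(-171.3), np.float64(99.0), np.float64(9.1)]
rack c [0.5318 0.0049] len [np.float64(0.1339), np.float64(0.1464), np.float64(0.1345), np.float64(0.1487)] ang [np.float64(-93.0), np.float64(178.8), np.float64(88.0), np.float64(-1.5)]
small c [ 0.5802 -0.0009] len [np.float64(0.0997), np.float64(0.0323), np.float64(0.0989), np.float64(0.0333)] ang [np.float64(-92.2), np.float64(176.9), np.float64(88.4), np.float64(-1.6)]
mid c [0.5382 0.0056] len [np.float64(0.1221), np.float64(0.0296), np.float64(0.1207), np.float64(0.0316)] ang [np.float64(-92.4), np.float64(177.6), np.float64(88.5), np.float64(0.2)]
tall c [ 0.4857 -0.0014] len [np.float64(0.1079), np.float64(0.0426), np.float64(0.1048), np.float64(0.0416)] ang [np.float64(-90.2), np.float64(176.7), np.float64(89.3), np.float64(1.0)]
glue [0.40346824 0.18218888]
tape [array([ 0.39855698, -0.13771057]), array([ 0.41770978, -0.17511006]), array([ 0.37174596, -0.21221688]), array([ 0.33432042, -0.17486621])]
[344.06577559 172.10551165]
```

View pics/c3.png

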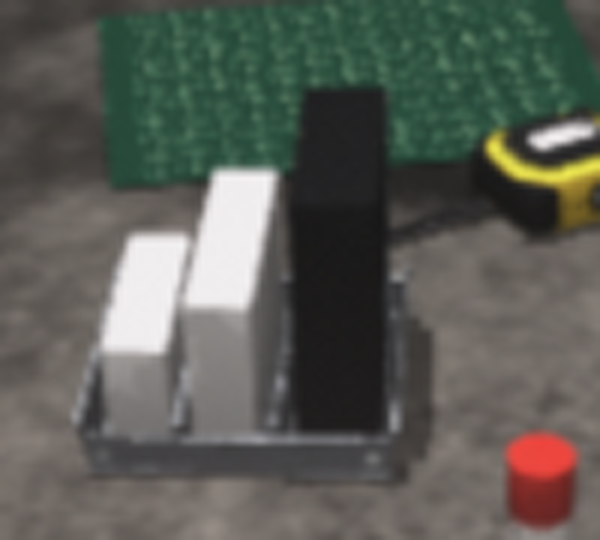

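Side view agrees: cartons stand in order small, middle, black with the tops clear, and the measured sizes match the given ones. Writing a planning helper and going for the stapler.

```bash
cat >> h.py <<'E'
def pose():
    o=bot.get_obs(); M=R.from_quat(o['tool_rot']).as_matrix()
    return np.array([*o['eef_pos'],np.degrees(np.arctan2(M[1,1],M[0,1]))])
def plan(targets,p=None):
    """targets: (x,y,z,yaw of tool y deg, calls); prints rounded relative rows mm/deg per call"""
    p=pose() if p is None else np.array(p,float); print('from',p.round(4))
    for *t,n in targets:
        t=np.array(t); p0=p.copy(); N=5*n
        for c in range(n):
            y=np.radians(p[3]); Y=np.array([np.cos(y),np.sin(y)]); X=np.array([-Y[1],Y[0]]); rows=[]
            for k in range(5):
                s=(c*5+k+1)/N; s=s if N<8 else .5*s+.5*s*s*(3-2*s)
                g=p0+(t-p0)*s; d=(g-p)[:2]*1e3
                rows.append([int(round(X@d)),int(round(Y@d)),int(round((p[2]-g[2])*1e3)),round(p[3]-g[3],1)])
            q=rows[-1]; print(c,rows)
            p=np.array([*(p[:2]+(X*q[0]+Y*q[1])/1e3),p[2]-q[2]/1e3,p[3]-q[3]])
E
python3 - <<'E'
from h import *
plan([(.544,.336,.16,73.5,3),(.544,.336,.083,73.5,1)])
E
```

```text
from [ 0.1967  0.4591  0.2305 66.8079]
0 [[-15, 1, 3, np.float64(-0.3)], [-33, 2, 6, np.float64(-0.6)], [-56, 4, 11, np.float64(-1.0)], [-81, 5, 16, np.float64(-1.5)], [-109, 7, 21, np.float64(-2.0)]]
1 [[-29, 1, 6, np.float64(-0.5)], [-60, 2, 11, np.float64(-1.1)], [-90, 3, 17, np.float64(-1.6)], [-121, 4, 23, np.float64(-2.2)], [-150, 4, 29, np.float64(-2.7)]]
2 [[-28, 0, 5, np.float64(-0.5)], [-53, -1, 10, np.float64(-1.0)], [-76, -1, 14, np.float64(-1.4)], [-95, -1, 18, np.float64(-1.7)], [-109, -2, 20, np.float64(-2.0)]]
0 [[0, 0, 15, np.float64(0.0)], [0, 0, 31, np.float64(0.0)], [0, 0, 46, np.float64(0.0)], [0, 0, 62, np.float64(0.0)], [0, 0, 77, np.float64(0.0)]]
```

Call:
carry_out(plan=[{"dx": -15,"dy": 1,"dz": 3,"twist": -0.3,"fingers": -1},{"dx": -33,"dy": 2,"dz": 6,"twist": -0.6,"fingers": -1},{"dx": -56,"dy": 4,"dz": 11,"twist": -1,"fingers": -1},{"dx": -81,"dy": 5,"dz": 16,"twist": -1.5,"fingers": -1},{"dx": -109,"dy": 7,"dz": 21,"twist": -2,"fingers": -1}])

```text
clock: 0.52
eef_pos: [0.3001, 0.4226, 0.2097]
tool_rot: [0.183, 0.983, -0.0, -0.0]
ft_force: [0.1, 0.0, 0.5]
grip_width: 0.0851
grasp_force: 0.0
```

Call:
carry_out(plan=[{"dx": -29,"dy": 1,"dz": 6,"twist": -0.5,"fingers": -1},{"dx": -60,"dy": 2,"dz": 11,"twist": -1.1,"fingers": -1},{"dx": -90,"dy": 3,"dz": 17,"twist": -1.6,"fingers": -1},{"dx": -121,"dy": 4,"dz": 23,"twist": -2.2,"fingers": -1},{"dx": -150,"dy": 4,"dz": 29,"twist": -2.7,"fingers": -1}])

```text
clock: 0.93
eef_pos: [0.4425, 0.3717, 0.1804]
tool_rot: [0.161, 0.987, -0.0, -0.0]
ft_force: [-0.4, 1.4, 1.2]
grip_width: 0.0853
grasp_force: 0.0
```

Call:
carry_out(plan=[{"dx": -28,"dy": 0,"dz": 5,"twist": -0.5,"fingers": -1},{"dx": -53,"dy": -1,"dz": 10,"twist": -1,"fingers": -1},{"dx": -76,"dy": -1,"dz": 14,"twist": -1.4,"fingers": -1},{"dx": -95,"dy": -1,"dz": 18,"twist": -1.7,"fingers": -1},{"dx": -109,"dy": -2,"dz": 20,"twist": -2,"fingers": -1}])

```text
clock: 1.35
eef_pos: [0.545, 0.3349, 0.1597]
tool_rot: [0.144, 0.99, -0.001, -0.001]
ft_force: [-0.5, -0.2, 0.4]
grip_width: 0.0854
grasp_force: 0.0
```

```bash
python3 - <<'E'
from h import *
print(pose()); c=snap('wrist','w1'); print(c['eye'],c['attitude'])
E
```

```text
[ 0.54504167  0.33492129  0.15970003 73.44825218]
[0.47701991 0.3552397  0.30225516] [0.79355447 0.59208896 0.08327706 0.11299074]
```

View pics/w1.png

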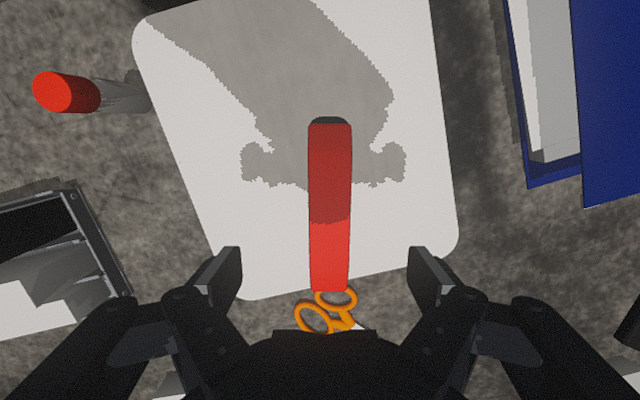

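The wrist view shows the stapler (cols 308–350) centred between and parallel to the fingers (240–410). Descending and gripping, then planning the carry.

Call:
carry_out(plan=[{"dz": 15,"fingers": -1},{"dz": 31,"fingers": -1},{"dz": 46,"fingers": -1},{"dz": 62,"fingers": -1},{"dz": 77,"fingers": -1}])

```text
$.plan[0]: bad value
```

Call:
carry_out(plan=[{"fingers": 1},{"fingers": 1},{"fingers": 1},{"fingers": 1},{"fingers": 1}])

```text
$.plan[0]: bad value
```

Call:
carry_out(plan=[{"fingers": 1},{"fingers": 1},{"fingers": 1},{"fingers": 1},{"fingers": 1}])

```text
$.plan[0]: bad value
```

```bash
python3 - <<'E'
from h import *
print(bot.get_obs()['grip_width'])
plan([(.544,.336,.235,73.5,2),(.39,-.315,.235,-1,7),(.39,-.315,.038,-1,2)])
E
```

```text
0.08507073737959356
from [ 0.5468  0.3338  0.1594 73.3511]
0 [[0, 0, -5, np.float64(-0.0)], [1, 0, -11, np.float64(-0.0)], [1, 0, -20, np.float64(-0.0)], [1, 0, -28, np.float64(-0.1)], [2, 1, -38, np.float64(-0.1)]]
1 [[0, 0, -9, np.float64(0.0)], [0, 0, -18, np.float64(-0.0)], [1, 0, -26, np.float64(-0.0)], [1, 0, -33, np.float64(-0.0)], [1, 0, -38, np.float64(-0.0)]]
0 [[-1, -10, 0, np.float64(1.2)], [-1, -22, 0, np.float64(2.5)], [-2, -36, 0, np.float64(4.0)], [-3, -50, 0, np.float64(5.6)], [-4, -66, 0, np.float64(7.4)]]
1 [[-3, -17, 0, np.float64(1.9)], [-6, -35, 0, np.float64(3.9)], [-10, -54, 0, np.float64(6.1)], [-13, -74, 0, np.float64(8.3)], [-17, -94, 0, np.float64(10.6)]]
2 [[-8, -20, 0, np.float64(2.4)], [-16, -41, 0, np.float64(4.9)], [-24, -62, 0, np.float64(7.4)], [-33, -84, 0, np.float64(10.0)], [-41, -105, 0, np.float64(12.6)]]
3 [[-14, -20, 0, np.float64(2.6)], [-27, -40, 0, np.float64(5.3)], [-40, -60, 0, np.float64(8.0)], [-53, -79, 0, np.float64(10.6)], [-67, -99, 0, np.float64(13.2)]]
4 [[-17, -16, 0, np.float64(2.7)], [-34, -32, 0, np.float64(5.2)], [-50, -48, 0, np.float64(7.8)], [-66, -63, 0, np.float64(10.2)], [-82, -77, 0, np.float64(12.6)]]
5 [[-18, -11, 0, np.float64(2.4)], [-36, -21, 0, np.float64(4.6)], [-52, -31, 0, np.float64(6.7)], [-68, -40, 0, np.float64(8.8)], [-83, -49, 0, np.float64(10.7)]]
6 [[-15, -5, 0, np.float64(1.7)], [-29, -10, 0, np.float64(3.4)], [-41, -15, 0, np.float64(4.9)], [-52, -19, 0, np.float64(6.2)], [-62, -22, 0, np.float64(7.4)]]
0 [[0, 0, 13, np.float64(-0.0)], [0, 0, 30, np.float64(-0.0)], [0, 0, 51, np.float64(-0.0)], [0, 0, 74, np.float64(-0.0)], [0, 0, 99, np.float64(-0.0)]]
1 [[0, 0, 24, np.float64(-0.0)], [0, 0, 47, np.float64(-0.0)], [0, 0, 68, np.float64(-0.0)], [0, 0, 86, np.float64(-0.0)], [0, 0, 98, np.float64(-0.0)]]
```

Call:
carry_out(plan=[{"dx": 0,"dy": 0,"dz": 15,"twist": 0,"fingers": -1},{"dx": 1,"dy": 0,"dz": 31,"twist": 0,"fingers": -1},{"dx": 2,"dy": 0,"dz": 46,"twist": 0,"fingers": -1},{"dx": 2,"dy": 0,"dz": 62,"twist": 0,"fingers": -1},{"dx": 2,"dy": 1,"dz": 77,"twist": 0,"fingers": -1}])

```text
clock: 1.82
eef_pos: [0.5413, 0.3377, 0.0835]
tool_rot: [0.143, 0.99, -0.0, -0.0]
ft_force: [0.4, -0.2, 0.3]
grip_width: 0.0854
grasp_force: 0.0
```

Call:
carry_out(plan=[{"dx": 0,"dy": 0,"dz": 0,"twist": 0,"fingers": 1},{"dx": 0,"dy": 0,"dz": 0,"twist": 0,"fingers": 1},{"dx": 0,"dy": 0,"dz": 0,"twist": 0,"fingers": 1},{"dx": 0,"dy": 0,"dz": 0,"twist": 0,"fingers": 1},{"dx": 0,"dy": 0,"dz": 0,"twist": 0,"fingers": 1}])

```text
clock: 2.23
eef_pos: [0.5433, 0.3386, 0.0863]
tool_rot: [0.143, 0.99, 0.001, 0.001]
ft_force: [-0.0, -0.0, -1.4]
grip_width: 0.0306
grasp_force: 59.9
```

Call:
carry_out(plan=[{"dx": 0,"dy": 0,"dz": 0,"twist": 0,"fingers": 1},{"dx": 0,"dy": 0,"dz": 0,"twist": 0,"fingers": 1},{"dx": 0,"dy": 0,"dz": 0,"twist": 0,"fingers": 1},{"dx": 0,"dy": 0,"dz": 0,"twist": 0,"fingers": 1},{"dx": 0,"dy": 0,"dz": 0,"twist": 0,"fingers": 1}])

```text
clock: 2.65
eef_pos: [0.5433, 0.3386, 0.0862]
tool_rot: [0.143, 0.99, 0.001, 0.001]
ft_force: [-0.9, 1.1, 5.8]
grip_width: 0.0307
grasp_force: 60.9
```

```bash
python3 - <<'E'
from h import *
plan([(.544,.336,.235,73.5,2),(.39,-.315,.235,-1,7),(.39,-.315,.040,-1,2)])
E
```

```text
from [ 0.5433  0.3386  0.0862 73.5178]
0 [[0, 0, -10, np.float64(0.0)], [0, 0, -23, np.float64(0.0)], [0, -1, -38, np.float64(0.0)], [-1, -1, -56, np.float64(0.0)], [-1, -1, -74, np.float64(0.0)]]
1 [[0, 0, -19, np.float64(0.0)], [0, -1, -36, np.float64(0.0)], [0, -1, -52, np.float64(0.0)], [0, -1, -65, np.float64(0.0)], [0, -1, -75, np.float64(0.0)]]
0 [[-1, -10, 0, np.float64(1.2)], [-1, -22, 0, np.float64(2.5)], [-2, -36, 0, np.float64(4.0)], [-3, -50, 0, np.float64(5.6)], [-4, -66, 0, np.float64(7.4)]]
1 [[-3, -17, 0, np.float64(1.9)], [-6, -35, 0, np.float64(3.9)], [-10, -54, 0, np.float64(6.1)], [-14, -74, 0, np.float64(8.3)], [-17, -94, 0, np.float64(10.6)]]
2 [[-8, -20, 0, np.float64(2.4)], [-16, -41, 0, np.float64(4.9)], [-24, -62, 0, np.float64(7.4)], [-33, -84, 0, np.float64(10.0)], [-41, -106, 0, np.float64(12.6)]]
3 [[-13, -19, 0, np.float64(2.7)], [-27, -39, 0, np.float64(5.3)], [-40, -59, 0, np.float64(8.0)], [-53, -79, 0, np.float64(10.6)], [-66, -99, 0, np.float64(13.3)]]
4 [[-18, -15, 0, np.float64(2.6)], [-35, -31, 0, np.float64(5.2)], [-51, -47, 0, np.float64(7.7)], [-67, -62, 0, np.float64(10.2)], [-83, -76, 0, np.float64(12.6)]]
5 [[-18, -11, 0, np.float64(2.3)], [-36, -21, 0, np.float64(4.6)], [-52, -31, 0, np.float64(6.7)], [-68, -40, 0, np.float64(8.7)], [-83, -49, 0, np.float64(10.6)]]
6 [[-15, -5, 0, np.float64(1.8)], [-29, -10, 0, np.float64(3.4)], [-41, -14, 0, np.float64(4.9)], [-53, -18, 0, np.float64(6.3)], [-62, -22, 0, np.float64(7.4)]]
0 [[0, 0, 12, np.float64(0.0)], [0, 0, 30, np.float64(0.0)], [0, 0, 50, np.float64(0.0)], [0, 0, 73, np.float64(0.0)], [0, 0, 98, np.float64(0.0)]]
1 [[0, 0, 24, np.float64(0.0)], [0, 0, 47, np.float64(0.0)], [0, 0, 67, np.float64(0.0)], [0, 0, 85, np.float64(0.0)], [0, 0, 97, np.float64(0.0)]]
```

Call:
carry_out(plan=[{"dx": 0,"dy": 0,"dz": -10,"twist": 0,"fingers": 1},{"dx": 0,"dy": 0,"dz": -23,"twist": 0,"fingers": 1},{"dx": 0,"dy": -1,"dz": -38,"twist": 0,"fingers": 1},{"dx": -1,"dy": -1,"dz": -56,"twist": 0,"fingers": 1},{"dx": -1,"dy": -1,"dz": -74,"twist": 0,"fingers": 1}])

```text
clock: 3.07
eef_pos: [0.5421, 0.3354, 0.1581]
tool_rot: [0.144, 0.99, -0.001, -0.001]
ft_force: [0.3, -0.0, -1.8]
grip_width: 0.0303
grasp_force: 59.9
```

Call:
carry_out(plan=[{"dx": 0,"dy": 0,"dz": -19,"twist": 0,"fingers": 1},{"dx": 0,"dy": -1,"dz": -36,"twist": 0,"fingers": 1},{"dx": 0,"dy": -1,"dz": -52,"twist": 0,"fingers": 1},{"dx": 0,"dy": -1,"dz": -65,"twist": 0,"fingers": 1},{"dx": 0,"dy": -1,"dz": -75,"twist": 0,"fingers": 1}])

```text
clock: 3.48
eef_pos: [0.5425, 0.335, 0.2344]
tool_rot: [0.144, 0.99, -0.0, -0.0]
ft_force: [1.6, 0.3, -1.6]
grip_width: 0.0306
grasp_force: 59.9
```

Call:
carry_out(plan=[{"dx": -1,"dy": -10,"dz": 0,"twist": 1.2,"fingers": 1},{"dx": -1,"dy": -22,"dz": 0,"twist": 2.5,"fingers": 1},{"dx": -2,"dy": -36,"dz": 0,"twist": 4,"fingers": 1},{"dx": -3,"dy": -50,"dz": 0,"twist": 5.6,"fingers": 1},{"dx": -4,"dy": -66,"dz": 0,"twist": 7.4,"fingers": 1}])

```text
clock: 3.9
eef_pos: [0.5266, 0.2695, 0.2317]
tool_rot: [0.208, 0.978, -0.001, -0.001]
ft_force: [0.0, 0.3, -2.3]
grip_width: 0.0308
grasp_force: 60.0
```

Call:
carry_out(plan=[{"dx": -3,"dy": -17,"dz": 0,"twist": 1.9,"fingers": 1},{"dx": -6,"dy": -35,"dz": 0,"twist": 3.9,"fingers": 1},{"dx": -10,"dy": -54,"dz": 0,"twist": 6.1,"fingers": 1},{"dx": -14,"dy": -74,"dz": 0,"twist": 8.3,"fingers": 1},{"dx": -17,"dy": -94,"dz": 0,"twist": 10.6,"fingers": 1}])

```text
clock: 4.32
eef_pos: [0.5038, 0.1762, 0.232]
tool_rot: [0.298, 0.955, -0.001, -0.001]
ft_force: [0.1, -0.6, -3.1]
grip_width: 0.0307
grasp_force: 60.0
```

Call:
carry_out(plan=[{"dx": -8,"dy": -20,"dz": 0,"twist": 2.4,"fingers": 1},{"dx": -16,"dy": -41,"dz": 0,"twist": 4.9,"fingers": 1},{"dx": -24,"dy": -62,"dz": 0,"twist": 7.4,"fingers": 1},{"dx": -33,"dy": -84,"dz": 0,"twist": 10,"fingers": 1},{"dx": -41,"dy": -106,"dz": 0,"twist": 12.6,"fingers": 1}])

```text
clock: 4.73
eef_pos: [0.4773, 0.0658, 0.2321]
tool_rot: [0.401, 0.916, -0.001, -0.001]
ft_force: [-0.3, 0.7, -2.7]
grip_width: 0.0307
grasp_force: 59.9
```

Call:
carry_out(plan=[{"dx": -13,"dy": -19,"dz": 0,"twist": 2.7,"fingers": 1},{"dx": -27,"dy": -39,"dz": 0,"twist": 5.3,"fingers": 1},{"dx": -40,"dy": -59,"dz": 0,"twist": 8,"fingers": 1},{"dx": -53,"dy": -79,"dz": 0,"twist": 10.6,"fingers": 1},{"dx": -66,"dy": -99,"dz": 0,"twist": 13.3,"fingers": 1}])

```text
clock: 5.15
eef_pos: [0.4494, -0.0496, 0.2322]
tool_rot: [0.504, 0.863, -0.001, -0.001]
ft_force: [-0.0, -0.3, -2.1]
grip_width: 0.0309
grasp_force: 60.0
```

Call:
carry_out(plan=[{"dx": -18,"dy": -15,"dz": 0,"twist": 2.6,"fingers": 1},{"dx": -35,"dy": -31,"dz": 0,"twist": 5.2,"fingers": 1},{"dx": -51,"dy": -47,"dz": 0,"twist": 7.7,"fingers": 1},{"dx": -67,"dy": -62,"dz": 0,"twist": 10.2,"fingers": 1},{"dx": -83,"dy": -76,"dz": 0,"twist": 12.6,"fingers": 1}])

```text
clock: 5.57
eef_pos: [0.4242, -0.1589, 0.2322]
tool_rot: [0.596, 0.803, -0.001, -0.001]
ft_force: [1.1, 0.0, -2.2]
grip_width: 0.0305
grasp_force: 60.0
```

Call:
carry_out(plan=[{"dx": -18,"dy": -11,"dz": 0,"twist": 2.3,"fingers": 1},{"dx": -36,"dy": -21,"dz": 0,"twist": 4.6,"fingers": 1},{"dx": -52,"dy": -31,"dz": 0,"twist": 6.7,"fingers": 1},{"dx": -68,"dy": -40,"dz": 0,"twist": 8.7,"fingers": 1},{"dx": -83,"dy": -49,"dz": 0,"twist": 10.6,"fingers": 1}])

```text
clock: 5.98
eef_pos: [0.4018, -0.2523, 0.2321]
tool_rot: [0.668, 0.744, -0.0, -0.001]
ft_force: [0.4, -0.1, -2.8]
grip_width: 0.0306
grasp_force: 60.0
```

Call:
carry_out(plan=[{"dx": -15,"dy": -5,"dz": 0,"twist": 1.8,"fingers": 1},{"dx": -29,"dy": -10,"dz": 0,"twist": 3.4,"fingers": 1},{"dx": -41,"dy": -14,"dz": 0,"twist": 4.9,"fingers": 1},{"dx": -53,"dy": -18,"dz": 0,"twist": 6.3,"fingers": 1},{"dx": -62,"dy": -22,"dz": 0,"twist": 7.4,"fingers": 1}])

```text
clock: 6.4
eef_pos: [0.388, -0.3165, 0.2327]
tool_rot: [0.714, 0.7, -0.0, -0.001]
ft_force: [-0.3, 0.3, -1.9]
grip_width: 0.0305
grasp_force: 60.0
```

```bash
python3 - <<'E'
from h import *
print(bot.get_obs()['grip_width'],bot.get_obs()['joint_pos'])
plan([(.39,-.315,.042,-1,2)])
snap('top','t1')
E
```

```text
0.03052863968146653 [-6.84140557e-01  2.42240997e-01  1.08267404e-02  1.34049949e+00
 -2.60295833e-04  9.06589023e-01]
from [ 0.388  -0.3165  0.2327 -1.1421]
0 [[0, 0, 12, np.float64(-0.0)], [0, 0, 29, np.float64(-0.0)], [0, 1, 49, np.float64(-0.0)], [1, 1, 72, np.float64(-0.1)], [1, 1, 95, np.float64(-0.1)]]
1 [[0, 0, 24, np.float64(0.0)], [0, 0, 47, np.float64(-0.0)], [0, 1, 67, np.float64(-0.0)], [0, 1, 84, np.float64(-0.0)], [1, 1, 96, np.float64(-0.0)]]
```

View pics/t1.png

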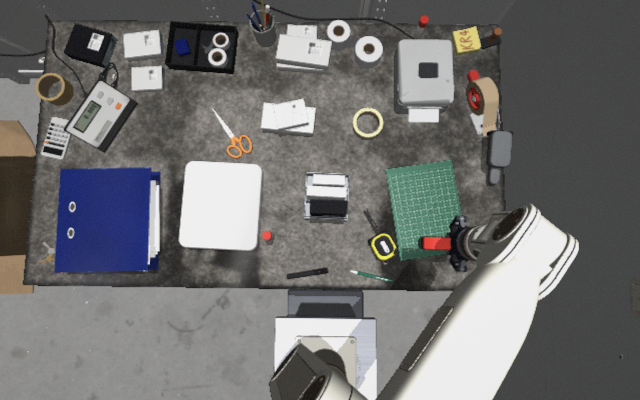

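Stapler is held level over the near part of the mat (422–450,243), clear of the tape measure. Lowering, releasing, rising.

Call:
carry_out(plan=[{"dx": 0,"dy": 0,"dz": 12,"twist": 0,"fingers": 1},{"dx": 0,"dy": 0,"dz": 29,"twist": 0,"fingers": 1},{"dx": 0,"dy": 0,"dz": 50,"twist": 0,"fingers": 1},{"dx": 0,"dy": 0,"dz": 73,"twist": 0,"fingers": 1},{"dx": 0,"dy": 0,"dz": 97,"twist": 0,"fingers": 1}])

```text
clock: 6.87
eef_pos: [0.389, -0.3154, 0.1358]
tool_rot: [0.713, 0.701, 0.0, 0.0]
ft_force: [0.2, -0.4, -2.9]
grip_width: 0.0308
grasp_force: 60.1
```

Call:
carry_out(plan=[{"dx": 0,"dy": 0,"dz": 25,"twist": 0,"fingers": 1},{"dx": 0,"dy": 0,"dz": 47,"twist": 0,"fingers": 1},{"dx": 0,"dy": 0,"dz": 67,"twist": 0,"fingers": 1},{"dx": 0,"dy": 0,"dz": 83,"twist": 0,"fingers": 1},{"dx": 0,"dy": 0,"dz": 93,"twist": 0,"fingers": 1}])

```text
clock: 7.28
eef_pos: [0.3878, -0.3144, 0.0413]
tool_rot: [0.713, 0.701, -0.0, -0.002]
ft_force: [0.4, 0.6, -2.6]
grip_width: 0.0304
grasp_force: 60.0
```

Call:
carry_out(plan=[{"dx": 0,"dy": 0,"dz": 0,"twist": 0,"fingers": 1},{"dx": 0,"dy": 0,"dz": 0,"twist": 0,"fingers": 1},{"dx": 0,"dy": 0,"dz": 1,"twist": 0,"fingers": 1},{"dx": 0,"dy": 0,"dz": 2,"twist": 0,"fingers": 1},{"dx": 0,"dy": 0,"dz": 2,"twist": 0,"fingers": 1}])

```text
clock: 7.7
eef_pos: [0.3895, -0.3161, 0.0423]
tool_rot: [0.713, 0.701, 0.0, 0.001]
ft_force: [-0.6, -0.1, -2.1]
grip_width: 0.0304
grasp_force: 59.9
```

Call:
carry_out(plan=[{"dx": 0,"dy": 0,"dz": 1,"twist": 0,"fingers": 1},{"dx": 0,"dy": 0,"dz": 2,"twist": 0,"fingers": 1},{"dx": 0,"dy": 0,"dz": 3,"twist": 0,"fingers": 1},{"dx": 0,"dy": 0,"dz": 3,"twist": 0,"fingers": 1},{"dx": 0,"dy": 0,"dz": 3,"twist": 0,"fingers": 1}])

```text
clock: 8.12
eef_pos: [0.3889, -0.3157, 0.0384]
tool_rot: [0.713, 0.701, 0.0, 0.0]
ft_force: [1.0, 0.6, -2.2]
grip_width: 0.0306
grasp_force: 60.0
```

Call:
carry_out(plan=[{"dx": 0,"dy": 0,"dz": 1,"twist": 0,"fingers": 1},{"dx": 0,"dy": 0,"dz": 1,"twist": 0,"fingers": 1},{"dx": 0,"dy": 0,"dz": 1,"twist": 0,"fingers": 1},{"dx": 0,"dy": 0,"dz": 1,"twist": 0,"fingers": 1},{"dx": 0,"dy": 0,"dz": 1,"twist": 0,"fingers": 1}])

```text
clock: 8.53
eef_pos: [0.389, -0.3157, 0.0383]
tool_rot: [0.713, 0.701, 0.0, 0.0]
ft_force: [-0.1, 1.7, 5.6]
grip_width: 0.0304
grasp_force: 60.8
```

Contact (5.6 N at the predicted height). Opening and rising.

Call:
carry_out(plan=[{"dx": 0,"dy": 0,"dz": 0,"twist": 0,"fingers": -1},{"dx": 0,"dy": 0,"dz": 0,"twist": 0,"fingers": -1},{"dx": 0,"dy": 0,"dz": 0,"twist": 0,"fingers": -1},{"dx": 0,"dy": 0,"dz": 0,"twist": 0,"fingers": -1},{"dx": 0,"dy": 0,"dz": 0,"twist": 0,"fingers": -1}])

```text
clock: 8.95
eef_pos: [0.3888, -0.3156, 0.0373]
tool_rot: [0.713, 0.701, -0.0, -0.0]
ft_force: [0.1, 0.2, -0.0]
grip_width: 0.0854
grasp_force: 0.0
```

Call:
carry_out(plan=[{"dx": 0,"dy": 0,"dz": -15,"twist": 0,"fingers": -1},{"dx": 0,"dy": 0,"dz": -45,"twist": 0,"fingers": -1},{"dx": 0,"dy": 0,"dz": -80,"twist": 0,"fingers": -1},{"dx": 0,"dy": 0,"dz": -115,"twist": 0,"fingers": -1},{"dx": 0,"dy": 0,"dz": -145,"twist": 0,"fingers": -1}])

```text
clock: 9.37
eef_pos: [0.3889, -0.3157, 0.1845]
tool_rot: [0.713, 0.701, 0.0, 0.001]
ft_force: [1.6, 0.1, -0.4]
grip_width: 0.0855
grasp_force: 0.0
```

```bash
python3 - <<'E'
from h import *
# side-view cross-check of carton tops
S=lambda u,v,z:at('side0',u/6+255-.42,v/6+150-.42,z)
for n,z,q in [('tall',.135,[(295,205),(388,205),(385,90),(303,90)]),('mid',.09,[(186,308),(248,308),(279,170),(214,170)]),('small',.055,[(104,352),(166,352),(190,234),(130,234)])]:
    P=np.array([S(*p,z) for p in q]); print(n,P.round(3).tolist(),P.mean(0).round(4))
print(bot.get_obs()['ft_force'])
plan([(.4855,0,.205,-1.5,4)])
E
```

```text
tall [[0.507, 0.051], [0.467, 0.051], [0.47, -0.055], [0.509, -0.055]] [ 0.4884 -0.002 ]
mid [[0.557, 0.064], [0.529, 0.064], [0.522, -0.058], [0.554, -0.058]] [0.5406 0.003 ]
small [[0.598, 0.047], [0.57, 0.047], [0.568, -0.055], [0.598, -0.056]] [ 0.5833 -0.0042]
[ 1.6359156   0.13203906 -0.43436567]
from [ 0.3889 -0.3157  0.1845 -0.9943]
0 [[9, 3, -1, np.float64(0.0)], [20, 6, -1, np.float64(0.0)], [33, 10, -2, np.float64(0.1)], [48, 14, -3, np.float64(0.1)], [64, 18, -4, np.float64(0.1)]]
1 [[18, 5, -1, np.float64(0.0)], [36, 11, -2, np.float64(0.1)], [55, 16, -4, np.float64(0.1)], [75, 22, -5, np.float64(0.1)], [95, 27, -6, np.float64(0.2)]]
2 [[20, 6, -2, np.float64(-0.0)], [39, 11, -3, np.float64(0.0)], [58, 17, -4, np.float64(0.0)], [77, 22, -5, np.float64(0.1)], [94, 27, -6, np.float64(0.1)]]
3 [[16, 4, -1, np.float64(0.0)], [31, 9, -2, np.float64(0.1)], [44, 12, -3, np.float64(0.1)], [56, 15, -4, np.float64(0.1)], [65, 18, -5, np.float64(0.1)]]
```

Call:
carry_out(plan=[{"dx": 9,"dy": 3,"dz": -1,"twist": 0,"fingers": -1},{"dx": 20,"dy": 6,"dz": -1,"twist": 0,"fingers": -1},{"dx": 33,"dy": 10,"dz": -2,"twist": 0.1,"fingers": -1},{"dx": 48,"dy": 14,"dz": -3,"twist": 0.1,"fingers": -1},{"dx": 64,"dy": 18,"dz": -4,"twist": 0.1,"fingers": -1}])

```text
clock: 9.78
eef_pos: [0.407, -0.2502, 0.1845]
tool_rot: [0.714, 0.7, -0.0, -0.002]
ft_force: [0.0, -0.5, 0.6]
grip_width: 0.0856
grasp_force: 0.0
```

Call:
carry_out(plan=[{"dx": 18,"dy": 5,"dz": -1,"twist": 0,"fingers": -1},{"dx": 36,"dy": 11,"dz": -2,"twist": 0.1,"fingers": -1},{"dx": 55,"dy": 16,"dz": -4,"twist": 0.1,"fingers": -1},{"dx": 75,"dy": 22,"dz": -5,"twist": 0.1,"fingers": -1},{"dx": 95,"dy": 27,"dz": -6,"twist": 0.2,"fingers": -1}])

```text
clock: 10.2
eef_pos: [0.4358, -0.1555, 0.1904]
tool_rot: [0.715, 0.699, -0.001, -0.002]
ft_force: [0.9, -1.1, -0.4]
grip_width: 0.0852
grasp_force: 0.0
```

Call:
carry_out(plan=[{"dx": 20,"dy": 6,"dz": -2,"twist": 0,"fingers": -1},{"dx": 39,"dy": 11,"dz": -3,"twist": 0,"fingers": -1},{"dx": 58,"dy": 17,"dz": -4,"twist": 0,"fingers": -1},{"dx": 77,"dy": 22,"dz": -5,"twist": 0.1,"fingers": -1},{"dx": 94,"dy": 27,"dz": -6,"twist": 0.1,"fingers": -1}])

```text
clock: 10.62
eef_pos: [0.4646, -0.0621, 0.1963]
tool_rot: [0.715, 0.699, -0.001, -0.002]
ft_force: [0.5, -1.2, 0.1]
grip_width: 0.0855
grasp_force: 0.0
```

Call:
carry_out(plan=[{"dx": 16,"dy": 4,"dz": -1,"twist": 0,"fingers": -1},{"dx": 31,"dy": 9,"dz": -2,"twist": 0.1,"fingers": -1},{"dx": 44,"dy": 12,"dz": -3,"twist": 0.1,"fingers": -1},{"dx": 56,"dy": 16,"dz": -4,"twist": 0.1,"fingers": -1},{"dx": 65,"dy": 19,"dz": -5,"twist": 0.1,"fingers": -1}])

```text
clock: 11.03
eef_pos: [0.4857, 0.002, 0.2019]
tool_rot: [0.716, 0.698, -0.001, -0.001]
ft_force: [0.6, -0.6, 0.3]
grip_width: 0.0851
grasp_force: 0.0
```

```bash
python3 - <<'E'
from h import *
snap('wrist','w2'); plan([(.487,-.002,.108,-1.5,2)])
print([proj('w2',p).round() for p in [(.487,-.002,.135),(.487,.053,.135),(.467,-.002,.135),(.507,-.002,.135)]])
E
```

```text
from [ 0.4866  0.0029  0.2024 -1.3615]
0 [[0, 0, 6, np.float64(0.0)], [-1, 0, 14, np.float64(0.0)], [-1, 0, 24, np.float64(0.0)], [-2, 0, 35, np.float64(0.1)], [-2, 0, 47, np.float64(0.1)]]
1 [[-1, 0, 12, np.float64(-0.0)], [-2, 0, 23, np.float64(0.0)], [-2, 0, 33, np.float64(0.0)], [-3, 0, 41, np.float64(0.0)], [-3, 1, 47, np.float64(0.0)]]
[array([327., 217.]), array([325., 146.]), array([301., 217.]), array([352., 216.])]
```

View pics/w2.png

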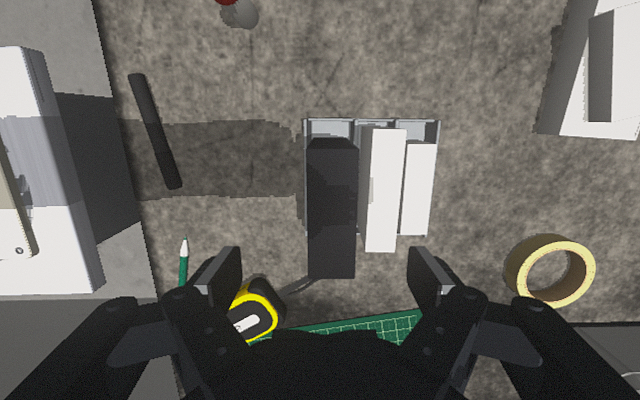

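Wrist view: black carton top at cols 306–356, about 3 mm further in x than predicted, so x≈0.489. Descending and gripping.

Call:
carry_out(plan=[{"dx": -1,"dy": 1,"dz": 8,"twist": 0,"fingers": -1},{"dx": -2,"dy": 1,"dz": 18,"twist": 0,"fingers": -1},{"dx": -3,"dy": 2,"dz": 28,"twist": 0,"fingers": -1},{"dx": -4,"dy": 2,"dz": 39,"twist": 0,"fingers": -1},{"dx": -5,"dy": 2,"dz": 50,"twist": 0,"fingers": -1}])

```text
clock: 11.5
eef_pos: [0.4875, -0.0056, 0.1515]
tool_rot: [0.717, 0.697, -0.001, -0.0]
ft_force: [-0.2, 0.1, 0.3]
grip_width: 0.0855
grasp_force: 0.0
```

Call:
carry_out(plan=[{"dx": 0,"dy": 0,"dz": 12,"twist": 0,"fingers": -1},{"dx": 0,"dy": 0,"dz": 23,"twist": 0,"fingers": -1},{"dx": 0,"dy": 0,"dz": 33,"twist": 0,"fingers": -1},{"dx": 0,"dy": 0,"dz": 40,"twist": 0,"fingers": -1},{"dx": 0,"dy": 0,"dz": 44,"twist": 0,"fingers": -1}])

```text
clock: 11.92
eef_pos: [0.4872, -0.0051, 0.1077]
tool_rot: [0.717, 0.697, -0.001, -0.001]
ft_force: [0.3, -0.1, -0.9]
grip_width: 0.0854
grasp_force: 0.0
```

Call:
carry_out(plan=[{"dx": 0,"dy": 0,"dz": 0,"twist": 0,"fingers": 1},{"dx": 0,"dy": 0,"dz": 0,"twist": 0,"fingers": 1},{"dx": 0,"dy": 0,"dz": 0,"twist": 0,"fingers": 1},{"dx": 0,"dy": 0,"dz": 0,"twist": 0,"fingers": 1},{"dx": 0,"dy": 0,"dz": 0,"twist": 0,"fingers": 1}])

```text
clock: 12.33
eef_pos: [0.4894, -0.0046, 0.1103]
tool_rot: [0.716, 0.698, 0.001, 0.001]
ft_force: [1.2, -0.3, 5.2]
grip_width: 0.039
grasp_force: 61.6
```

Call:
carry_out(plan=[{"dx": 0,"dy": 0,"dz": 0,"twist": 0,"fingers": 1},{"dx": 0,"dy": 0,"dz": -2,"twist": 0,"fingers": 1},{"dx": 0,"dy": 0,"dz": -5,"twist": 0,"fingers": 1},{"dx": 0,"dy": 0,"dz": -8,"twist": 0,"fingers": 1},{"dx": 0,"dy": 0,"dz": -12,"twist": 0,"fingers": 1}])

```text
clock: 12.75
eef_pos: [0.4877, -0.0046, 0.1212]
tool_rot: [0.716, 0.698, -0.0, -0.0]
ft_force: [0.3, -0.2, -0.3]
grip_width: 0.0391
grasp_force: 60.7
```

```bash
python3 - <<'E'
from h import *
plan([(.489,-.0045,.18,-1.5,1),(.59,-.32,.18,-1.5,4),(.59,-.32,.114,-1.5,1)])
E
```

```text
from [ 0.4877 -0.0046  0.1212 -1.4923]
0 [[0, 0, -12, np.float64(0.0)], [0, 1, -24, np.float64(0.0)], [0, 1, -35, np.float64(0.0)], [0, 1, -47, np.float64(0.0)], [0, 1, -59, np.float64(0.0)]]
0 [[-9, 3, 0, np.float64(0.0)], [-20, 7, 0, np.float64(0.0)], [-33, 12, 0, np.float64(0.0)], [-48, 17, 0, np.float64(0.0)], [-64, 22, 0, np.float64(0.0)]]
1 [[-17, 6, 0, np.float64(0.0)], [-35, 13, 0, np.float64(0.0)], [-54, 19, 0, np.float64(0.0)], [-73, 26, 0, np.float64(0.0)], [-92, 33, 0, np.float64(0.0)]]
2 [[-20, 7, 0, np.float64(0.0)], [-39, 13, 0, np.float64(0.0)], [-58, 20, 0, np.float64(0.0)], [-76, 26, 0, np.float64(0.0)], [-93, 32, 0, np.float64(0.0)]]
3 [[-16, 6, 0, np.float64(0.0)], [-31, 11, 0, np.float64(0.0)], [-44, 15, 0, np.float64(0.0)], [-55, 19, 0, np.float64(0.0)], [-64, 22, 0, np.float64(0.0)]]
0 [[0, 0, 13, np.float64(0.0)], [0, 0, 26, np.float64(0.0)], [0, 0, 40, np.float64(0.0)], [0, 0, 53, np.float64(0.0)], [0, 0, 66, np.float64(0.0)]]
```

Call:
carry_out(plan=[{"dx": 0,"dy": 0,"dz": -12,"twist": 0,"fingers": 1},{"dx": 0,"dy": 0,"dz": -24,"twist": 0,"fingers": 1},{"dx": 0,"dy": 1,"dz": -35,"twist": 0,"fingers": 1},{"dx": 0,"dy": 1,"dz": -47,"twist": 0,"fingers": 1},{"dx": 0,"dy": 1,"dz": -59,"twist": 0,"fingers": 1}])

```text
clock: 13.17
eef_pos: [0.489, -0.0046, 0.181]
tool_rot: [0.716, 0.698, -0.0, -0.0]
ft_force: [-0.7, 0.2, -1.7]
grip_width: 0.0386
grasp_force: 60.7
```

Call:
carry_out(plan=[{"dx": -9,"dy": 3,"dz": 0,"twist": 0,"fingers": 1},{"dx": -20,"dy": 7,"dz": 0,"twist": 0,"fingers": 1},{"dx": -33,"dy": 12,"dz": 0,"twist": 0,"fingers": 1},{"dx": -48,"dy": 17,"dz": 0,"twist": 0,"fingers": 1},{"dx": -64,"dy": 22,"dz": 0,"twist": 0,"fingers": 1}])

```text
clock: 13.58
eef_pos: [0.5091, -0.0706, 0.1791]
tool_rot: [0.716, 0.698, -0.001, -0.001]
ft_force: [-0.8, 0.3, -1.3]
grip_width: 0.0391
grasp_force: 60.7
```

Call:
carry_out(plan=[{"dx": -17,"dy": 6,"dz": 0,"twist": 0,"fingers": 1},{"dx": -35,"dy": 13,"dz": 0,"twist": 0,"fingers": 1},{"dx": -54,"dy": 19,"dz": 0,"twist": 0,"fingers": 1},{"dx": -73,"dy": 26,"dz": 0,"twist": 0,"fingers": 1},{"dx": -92,"dy": 33,"dz": 0,"twist": 0,"fingers": 1}])

```text
clock: 14.0
eef_pos: [0.5396, -0.1641, 0.1788]
tool_rot: [0.717, 0.697, -0.001, -0.001]
ft_force: [1.0, 0.1, -1.1]
grip_width: 0.0391
grasp_force: 60.7
```

Call:
carry_out(plan=[{"dx": -20,"dy": 7,"dz": 0,"twist": 0,"fingers": 1},{"dx": -39,"dy": 13,"dz": 0,"twist": 0,"fingers": 1},{"dx": -58,"dy": 20,"dz": 0,"twist": 0,"fingers": 1},{"dx": -76,"dy": 26,"dz": 0,"twist": 0,"fingers": 1},{"dx": -93,"dy": 32,"dz": 0,"twist": 0,"fingers": 1}])

```text
clock: 14.42
eef_pos: [0.569, -0.2582, 0.1785]
tool_rot: [0.717, 0.697, -0.001, -0.001]
ft_force: [1.0, -0.1, -1.0]
grip_width: 0.0392
grasp_force: 60.7
```

Call:
carry_out(plan=[{"dx": -16,"dy": 6,"dz": 0,"twist": 0,"fingers": 1},{"dx": -31,"dy": 11,"dz": 0,"twist": 0,"fingers": 1},{"dx": -44,"dy": 15,"dz": 0,"twist": 0,"fingers": 1},{"dx": -55,"dy": 19,"dz": 0,"twist": 0,"fingers": 1},{"dx": -64,"dy": 22,"dz": 0,"twist": 0,"fingers": 1}])

```text
clock: 14.83
eef_pos: [0.5892, -0.3227, 0.1781]
tool_rot: [0.717, 0.697, -0.001, -0.001]
ft_force: [-0.2, 0.2, -1.9]
grip_width: 0.0393
grasp_force: 60.7
```

Call:
carry_out(plan=[{"dx": 0,"dy": 0,"dz": 15,"twist": 0,"fingers": 1},{"dx": 0,"dy": 0,"dz": 31,"twist": 0,"fingers": 1},{"dx": 0,"dy": 0,"dz": 46,"twist": 0,"fingers": 1},{"dx": 0,"dy": 0,"dz": 57,"twist": 0,"fingers": 1},{"dx": 0,"dy": 0,"dz": 65,"twist": 0,"fingers": 1}])

```text
clock: 15.25
eef_pos: [0.5885, -0.3209, 0.1122]
tool_rot: [0.717, 0.697, -0.001, -0.002]
ft_force: [-0.7, 0.6, -1.0]
grip_width: 0.0387
grasp_force: 60.9
```

Call:
carry_out(plan=[{"dx": 0,"dy": 0,"dz": 1,"twist": 0,"fingers": 1},{"dx": 0,"dy": 0,"dz": 2,"twist": 0,"fingers": 1},{"dx": 0,"dy": 0,"dz": 2,"twist": 0,"fingers": 1},{"dx": 0,"dy": 0,"dz": 2,"twist": 0,"fingers": 1},{"dx": 0,"dy": 0,"dz": 2,"twist": 0,"fingers": 1}])

```text
clock: 15.67
eef_pos: [0.5907, -0.3206, 0.1145]
tool_rot: [0.716, 0.698, 0.0, 0.001]
ft_force: [0.3, -0.3, -1.1]
grip_width: 0.0389
grasp_force: 60.8
```

Call:
carry_out(plan=[{"dx": 0,"dy": 0,"dz": 1,"twist": 0,"fingers": 1},{"dx": 0,"dy": 0,"dz": 2,"twist": 0,"fingers": 1},{"dx": 0,"dy": 0,"dz": 3,"twist": 0,"fingers": 1},{"dx": 0,"dy": 0,"dz": 4,"twist": 0,"fingers": 1},{"dx": 0,"dy": 0,"dz": 4,"twist": 0,"fingers": 1}])

```text
clock: 16.08
eef_pos: [0.5899, -0.3202, 0.109]
tool_rot: [0.716, 0.698, -0.0, -0.0]
ft_force: [0.4, -1.1, -0.3]
grip_width: 0.039
grasp_force: 60.8
```

Call:
carry_out(plan=[{"dx": 0,"dy": 0,"dz": 1,"twist": 0,"fingers": 1},{"dx": 0,"dy": 0,"dz": 1,"twist": 0,"fingers": 1},{"dx": 0,"dy": 0,"dz": 2,"twist": 0,"fingers": 1},{"dx": 0,"dy": 0,"dz": 2,"twist": 0,"fingers": 1},{"dx": 0,"dy": 0,"dz": 2,"twist": 0,"fingers": 1}])

```text
clock: 16.5
eef_pos: [0.5903, -0.3205, 0.1083]
tool_rot: [0.716, 0.698, 0.0, 0.0]
ft_force: [-2.3, 0.5, 5.1]
grip_width: 0.039
grasp_force: 61.5
```

Contact. Release, rise and go to the middle carton.

Call:
carry_out(plan=[{"dx": 0,"dy": 0,"dz": 0,"twist": 0,"fingers": -1},{"dx": 0,"dy": 0,"dz": 0,"twist": 0,"fingers": -1},{"dx": 0,"dy": 0,"dz": 0,"twist": 0,"fingers": -1},{"dx": 0,"dy": 0,"dz": 0,"twist": 0,"fingers": -1},{"dx": 0,"dy": 0,"dz": 0,"twist": 0,"fingers": -1}])

```text
clock: 16.92
eef_pos: [0.59, -0.3204, 0.107]
tool_rot: [0.716, 0.698, -0.0, -0.0]
ft_force: [-0.2, -0.2, 0.3]
grip_width: 0.0858
grasp_force: 0.0
```

Call:
carry_out(plan=[{"dx": 0,"dy": 0,"dz": -8,"twist": 0,"fingers": -1},{"dx": 0,"dy": 0,"dz": -22,"twist": 0,"fingers": -1},{"dx": 0,"dy": 0,"dz": -38,"twist": 0,"fingers": -1},{"dx": 0,"dy": 0,"dz": -52,"twist": 0,"fingers": -1},{"dx": 0,"dy": 0,"dz": -60,"twist": 0,"fingers": -1}])

```text
clock: 17.33
eef_pos: [0.591, -0.3209, 0.17]
tool_rot: [0.716, 0.698, 0.0, 0.002]
ft_force: [0.6, -0.5, 0.2]
grip_width: 0.0853
grasp_force: 0.0
```

```bash
python3 - <<'E'
from h import *
plan([(.5385,.004,.155,-1.8,4)])
E
```

```text
from [ 0.591  -0.3209  0.17   -1.4946]
0 [[9, -2, 0, np.float64(0.0)], [21, -4, 1, np.float64(0.0)], [34, -6, 2, np.float64(0.0)], [49, -9, 2, np.float64(0.0)], [66, -12, 3, np.float64(0.1)]]
1 [[17, -4, 1, np.float64(-0.0)], [36, -7, 2, np.float64(-0.0)], [56, -11, 3, np.float64(0.0)], [75, -15, 4, np.float64(0.0)], [96, -19, 5, np.float64(0.1)]]
2 [[20, -3, 0, np.float64(-0.0)], [40, -7, 1, np.float64(-0.0)], [59, -11, 2, np.float64(0.0)], [78, -15, 3, np.float64(0.0)], [96, -18, 4, np.float64(0.0)]]
3 [[16, -3, 1, np.float64(0.1)], [31, -6, 1, np.float64(0.1)], [45, -9, 2, np.float64(0.1)], [56, -11, 3, np.float64(0.1)], [65, -13, 3, np.float64(0.1)]]
```

Call:
carry_out(plan=[{"dx": 9,"dy": -2,"dz": 0,"twist": 0,"fingers": -1},{"dx": 21,"dy": -4,"dz": 1,"twist": 0,"fingers": -1},{"dx": 34,"dy": -6,"dz": 2,"twist": 0,"fingers": -1},{"dx": 49,"dy": -9,"dz": 2,"twist": 0,"fingers": -1},{"dx": 66,"dy": -12,"dz": 3,"twist": 0.1,"fingers": -1}])

```text
clock: 17.75
eef_pos: [0.579, -0.253, 0.1634]
tool_rot: [0.717, 0.697, -0.0, -0.001]
ft_force: [0.2, -0.7, -0.2]
grip_width: 0.0856
grasp_force: 0.0
```

Call:
carry_out(plan=[{"dx": 17,"dy": -4,"dz": 1,"twist": 0,"fingers": -1},{"dx": 36,"dy": -7,"dz": 2,"twist": 0,"fingers": -1},{"dx": 56,"dy": -11,"dz": 3,"twist": 0,"fingers": -1},{"dx": 75,"dy": -15,"dz": 4,"twist": 0,"fingers": -1},{"dx": 96,"dy": -19,"dz": 5,"twist": 0.1,"fingers": -1}])

```text
clock: 18.17
eef_pos: [0.5624, -0.1561, 0.1584]
tool_rot: [0.718, 0.697, -0.0, -0.001]
ft_force: [-0.5, -0.2, -0.5]
grip_width: 0.0855
grasp_force: 0.0
```

Call:
carry_out(plan=[{"dx": 20,"dy": -3,"dz": 0,"twist": 0,"fingers": -1},{"dx": 40,"dy": -7,"dz": 1,"twist": 0,"fingers": -1},{"dx": 59,"dy": -11,"dz": 2,"twist": 0,"fingers": -1},{"dx": 78,"dy": -15,"dz": 3,"twist": 0,"fingers": -1},{"dx": 96,"dy": -18,"dz": 4,"twist": 0,"fingers": -1}])

```text
clock: 18.58
eef_pos: [0.5469, -0.0594, 0.1545]
tool_rot: [0.717, 0.697, -0.0, -0.001]
ft_force: [1.0, 0.4, -0.8]
grip_width: 0.0855
grasp_force: 0.0
```

Call:
carry_out(plan=[{"dx": 16,"dy": -3,"dz": 1,"twist": 0.1,"fingers": -1},{"dx": 31,"dy": -6,"dz": 1,"twist": 0.1,"fingers": -1},{"dx": 45,"dy": -9,"dz": 2,"twist": 0.1,"fingers": -1},{"dx": 56,"dy": -11,"dz": 3,"twist": 0.1,"fingers": -1},{"dx": 65,"dy": -13,"dz": 3,"twist": 0.1,"fingers": -1}])

```text
clock: 19.0
eef_pos: [0.5362, 0.0056, 0.1515]
tool_rot: [0.718, 0.696, -0.001, -0.001]
ft_force: [-0.6, 0.2, -0.2]
grip_width: 0.0855
grasp_force: 0.0
```

```bash
python3 - <<'E'
from h import *
snap('wrist','w3'); print(pose())
print([proj('w3',p).round() for p in [(.5385,.004,.09),(.5235,.064,.09),(.5535,.064,.09),(.582,-.003,.055)]])
E
```

```text
[ 0.53609256  0.00672415  0.15177509 -1.6693219 ]
[array([328., 216.]), array([304., 137.]), array([346., 136.]), array([376., 209.])]
```

View pics/w3.png

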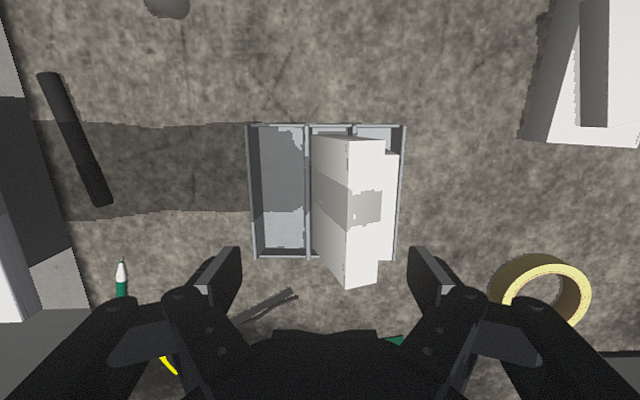

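The white middle carton now leans to the back: its top is at cols 347–384 instead of about 305–350. I probably clipped it with the black carton's bottom while carrying. Checking from the side.

```bash
python3 - <<'E'
from h import *
snap('side','s3'); a=cv2.imread('pics/s3.png')
cv2.imwrite('pics/s3c.png',cv2.resize(a[150:240,250:350],None,fx=6,fy=6,interpolation=cv2.INTER_CUBIC))
for p in [(.5235,.064,.005),(.5535,.064,.005),(.5235,.064,.09),(.5535,.064,.09),(.567,.047,.055),(.597,.047,.055)]: print(p,((proj('s3',p)-[250,150])*6).round())
E
```

```text
(0.5235, 0.064, 0.005) [297. 459.]
(0.5535, 0.064, 0.005) [232. 459.]
(0.5235, 0.064, 0.09) [288. 306.]
(0.5535, 0.064, 0.09) [220. 306.]
(0.567, 0.047, 0.055) [199. 349.]
(0.597, 0.047, 0.055) [133. 350.]
```

View pics/s3c.png

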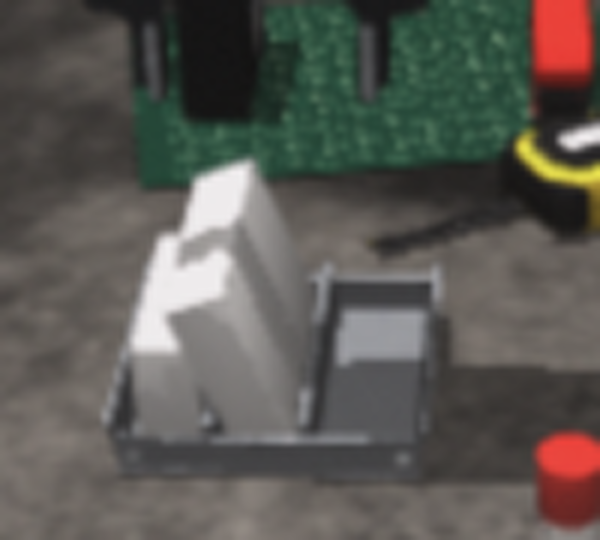

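```bash
python3 - <<'E'
from h import *
f=lambda u,v,z:at('s3',u/6+250-.42,v/6+150-.42,z).round(4)
print(f(170,312,.084),f(228,287,.095),f(186,205,.084),f(252,160,.095),'small',f(132,350,.055))
g=lambda u,v,z:at('w3',u,v,z).round(4)
print(g(384,138,.084),g(348,137,.095),g(378,284,.084),g(347,290,.095),'small R',g(398,155,.055),g(393,259,.055))
plan([(.557,.003,.15,-1.8,1),(.557,.003,.062,-1.8,1)])
E
```

```text
[0.5781 0.0576] [0.5518 0.0543] [ 0.5805 -0.035 ] [ 0.55   -0.0589] small [0.599  0.0453]
[0.5816 0.0613] [0.5542 0.0636] [ 0.58   -0.0611] [ 0.5526 -0.0588] small R [0.5998 0.0447] [ 0.5994 -0.0535]
from [ 0.5366  0.0056  0.152  -1.6731]
0 [[0, 4, 0, np.float64(0.0)], [-1, 8, 1, np.float64(0.1)], [-1, 12, 1, np.float64(0.1)], [-2, 16, 2, np.float64(0.1)], [-2, 20, 2, np.float64(0.1)]]
0 [[0, 0, 18, np.float64(0.0)], [0, 0, 35, np.float64(0.0)], [0, 0, 53, np.float64(0.0)], [0, 0, 70, np.float64(0.0)], [0, 0, 88, np.float64(0.0)]]
```

Call:
carry_out(plan=[{"dx": 0,"dy": 5,"dz": 0,"twist": 0,"fingers": -1},{"dx": -1,"dy": 11,"dz": 0,"twist": 0,"fingers": -1},{"dx": -2,"dy": 16,"dz": 0,"twist": 0,"fingers": -1},{"dx": -3,"dy": 19,"dz": 0,"twist": 0,"fingers": -1},{"dx": -3,"dy": 20,"dz": 0,"twist": 0,"fingers": -1}])

```text
clock: 19.52
eef_pos: [0.5581, -0.0002, 0.1521]
tool_rot: [0.719, 0.695, 0.0, 0.0]
ft_force: [-1.1, -0.1, -0.5]
grip_width: 0.0857
grasp_force: 0.0
```

Call:
carry_out(plan=[{"dx": 0,"dy": 0,"dz": 15,"twist": 0,"fingers": -1},{"dx": 0,"dy": 0,"dz": 35,"twist": 0,"fingers": -1},{"dx": 0,"dy": 0,"dz": 55,"twist": 0,"fingers": -1},{"dx": 0,"dy": 0,"dz": 75,"twist": 0,"fingers": -1},{"dx": 0,"dy": 0,"dz": 88,"twist": 0,"fingers": -1}])

```text
clock: 19.93
eef_pos: [0.5561, 0.0002, 0.0622]
tool_rot: [0.718, 0.696, -0.001, -0.001]
ft_force: [0.2, 1.0, -0.6]
grip_width: 0.0855
grasp_force: 0.0
```

Call:
carry_out(plan=[{"dx": 0,"dy": -4,"dz": 0,"twist": 0,"fingers": -1},{"dx": 0,"dy": -8,"dz": 0,"twist": 0,"fingers": -1},{"dx": 0,"dy": -12,"dz": 0,"twist": 0,"fingers": -1},{"dx": 0,"dy": -16,"dz": 0,"twist": 0,"fingers": -1},{"dx": 0,"dy": -20,"dz": 0,"twist": 0,"fingers": -1}])

```text
clock: 20.35
eef_pos: [0.5376, 0.0012, 0.0656]
tool_rot: [0.718, 0.696, 0.001, 0.001]
ft_force: [1.3, -0.0, 0.2]
grip_width: 0.0854
grasp_force: 0.4
```

Call:
carry_out(plan=[{"dx": 0,"dy": -4,"dz": 0,"twist": 0,"fingers": -1},{"dx": 0,"dy": -8,"dz": 0,"twist": 0,"fingers": -1},{"dx": 0,"dy": -12,"dz": 0,"twist": 0,"fingers": -1},{"dx": 0,"dy": -16,"dz": 0,"twist": 0,"fingers": -1},{"dx": 0,"dy": -19,"dz": 0,"twist": 0,"fingers": -1}])

```text
clock: 20.77
eef_pos: [0.5174, 0.0019, 0.0643]
tool_rot: [0.718, 0.696, -0.0, -0.0]
ft_force: [-0.4, -0.3, 0.2]
grip_width: 0.0858
grasp_force: 0.0
```

```bash
python3 - <<'E'
from h import *
print(pose(),bot.get_obs()['ft_force'])
a=snap('side','s4'); snap('wrist','w4'); 
A=cv2.imread('pics/s4.png');B=cv2.imread('pics/w4.png')
A=cv2.resize(A[155:240,250:350],(400,340),interpolation=cv2.INTER_CUBIC);B=cv2.resize(B[80:320,180:460],(396,340))
cv2.imwrite('pics/s4c.png',np.hstack([A,B]))
E
```

```text
[ 0.51742933  0.0018822   0.06431016 -1.78937216] [-0.39291741 -0.34814233  0.18442221]
```

View pics/s4c.png

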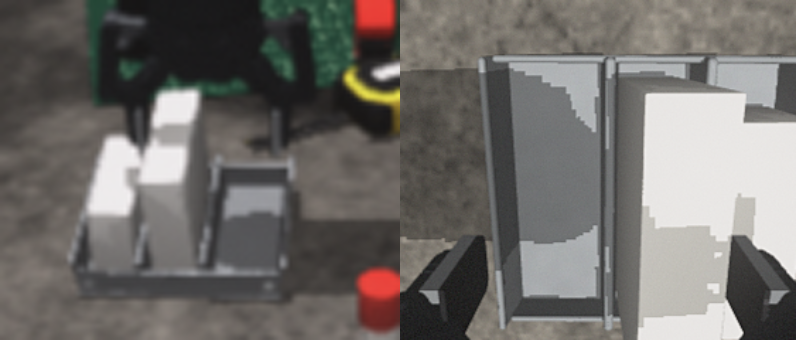

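Both white cartons stand upright again, small one in its slot. Centre on the middle carton and grip.

```bash
python3 - <<'E'
from h import *
for u,v in [(645,94),(744,94),(640,335),(742,325)]: print(at('w4',(u-400)/1.414+180,v/1.417+80,.09).round(4))
S=lambda u,v,z:at('s4',u/4+250,v/4+155,z).round(4)
print(S(138,183,.09),S(180,183,.09),S(158,92,.09),S(199,92,.09),'small',S(88,214,.055),S(133,214,.055))
E
```

```text
[0.5304 0.0614]
[0.5592 0.0605]
[ 0.5285 -0.0216]
[ 0.5639 -0.0185]
[0.5595 0.0627] [0.5317 0.0629] [ 0.5563 -0.0574] [ 0.5262 -0.0571] small [0.5975 0.0481] [0.5667 0.0483]
```

Call:
carry_out(plan=[{"dx": 0,"dy": 6,"dz": 0,"twist": 0,"fingers": -1},{"dx": 0,"dy": 14,"dz": 0,"twist": 0,"fingers": -1},{"dx": 0,"dy": 21,"dz": 0,"twist": 0,"fingers": -1},{"dx": 0,"dy": 25,"dz": 0,"twist": 0,"fingers": -1},{"dx": 0,"dy": 25,"dz": 0,"twist": 0,"fingers": -1}])

```text
clock: 21.28
eef_pos: [0.5449, 0.001, 0.0643]
tool_rot: [0.718, 0.696, 0.0, 0.0]
ft_force: [0.6, 1.0, 0.2]
grip_width: 0.0852
grasp_force: 0.0
```

Call:
carry_out(plan=[{"dx": 0,"dy": 0,"dz": 0,"twist": 0,"fingers": 1},{"dx": 0,"dy": 0,"dz": 0,"twist": 0,"fingers": 1},{"dx": 0,"dy": 0,"dz": 0,"twist": 0,"fingers": 1},{"dx": 0,"dy": 0,"dz": 0,"twist": 0,"fingers": 1},{"dx": 0,"dy": 0,"dz": 0,"twist": 0,"fingers": 1}])

```text
clock: 21.7
eef_pos: [0.5426, 0.0011, 0.0644]
tool_rot: [0.718, 0.696, -0.0, -0.0]
ft_force: [1.3, -0.1, -0.1]
grip_width: 0.0291
grasp_force: 59.0
```

Call:
carry_out(plan=[{"dx": 0,"dy": 0,"dz": 0,"twist": 0,"fingers": 1},{"dx": 0,"dy": 0,"dz": 0,"twist": 0,"fingers": 1},{"dx": 0,"dy": 0,"dz": -2,"twist": 0,"fingers": 1},{"dx": 0,"dy": 0,"dz": -5,"twist": 0,"fingers": 1},{"dx": 0,"dy": 0,"dz": -8,"twist": 0,"fingers": 1}])

```text
clock: 22.12
eef_pos: [0.5432, 0.0011, 0.0724]
tool_rot: [0.718, 0.696, -0.0, -0.0]
ft_force: [0.2, 0.4, -0.8]
grip_width: 0.029
grasp_force: 59.0
```

```bash
python3 - <<'E'
from h import *
plan([(.541,.001,.15,-1.8,1),(.48,-.32,.15,-1.8,4),(.48,-.32,.066,-1.8,1)])
E
```

```text
from [ 5.4320e-01  1.1000e-03  7.2400e-02 -1.7925e+00]
0 [[0, 0, -16, np.float64(0.0)], [0, -1, -31, np.float64(0.0)], [0, -1, -47, np.float64(0.0)], [0, -2, -62, np.float64(0.0)], [0, -2, -78, np.float64(0.0)]]
0 [[-9, -1, 0, np.float64(0.0)], [-21, -3, 0, np.float64(0.0)], [-34, -5, 0, np.float64(0.0)], [-49, -8, 0, np.float64(0.0)], [-66, -10, 0, np.float64(0.0)]]
1 [[-17, -3, 0, np.float64(0.0)], [-36, -6, 0, np.float64(0.0)], [-55, -9, 0, np.float64(0.0)], [-75, -12, 0, np.float64(0.0)], [-95, -16, 0, np.float64(0.0)]]
2 [[-21, -3, 0, np.float64(0.0)], [-40, -6, 0, np.float64(0.0)], [-60, -9, 0, np.float64(0.0)], [-79, -12, 0, np.float64(0.0)], [-96, -15, 0, np.float64(0.0)]]
3 [[-17, -2, 0, np.float64(0.0)], [-32, -5, 0, np.float64(0.0)], [-45, -7, 0, np.float64(0.0)], [-57, -9, 0, np.float64(0.0)], [-66, -10, 0, np.float64(0.0)]]
0 [[0, 0, 17, np.float64(0.0)], [0, 0, 34, np.float64(0.0)], [0, 0, 51, np.float64(0.0)], [0, 0, 67, np.float64(0.0)], [0, 0, 84, np.float64(0.0)]]
```

Call:
carry_out(plan=[{"dx": 0,"dy": 0,"dz": -16,"twist": 0,"fingers": 1},{"dx": 0,"dy": -1,"dz": -31,"twist": 0,"fingers": 1},{"dx": 0,"dy": -1,"dz": -47,"twist": 0,"fingers": 1},{"dx": 0,"dy": -2,"dz": -62,"twist": 0,"fingers": 1},{"dx": 0,"dy": -2,"dz": -78,"twist": 0,"fingers": 1}])

```text
clock: 22.53
eef_pos: [0.541, 0.0011, 0.1511]
tool_rot: [0.718, 0.696, -0.0, -0.0]
ft_force: [0.5, 0.3, -1.6]
grip_width: 0.0292
grasp_force: 58.9
```

Call:
carry_out(plan=[{"dx": -9,"dy": -1,"dz": 0,"twist": 0,"fingers": 1},{"dx": -21,"dy": -3,"dz": 0,"twist": 0,"fingers": 1},{"dx": -34,"dy": -5,"dz": 0,"twist": 0,"fingers": 1},{"dx": -49,"dy": -8,"dz": 0,"twist": 0,"fingers": 1},{"dx": -66,"dy": -10,"dz": 0,"twist": 0,"fingers": 1}])

```text
clock: 22.95
eef_pos: [0.5274, -0.066, 0.1487]
tool_rot: [0.718, 0.696, -0.001, -0.001]
ft_force: [0.2, -0.5, -1.1]
grip_width: 0.0294
grasp_force: 59.0
```

Call:
carry_out(plan=[{"dx": -17,"dy": -3,"dz": 0,"twist": 0,"fingers": 1},{"dx": -36,"dy": -6,"dz": 0,"twist": 0,"fingers": 1},{"dx": -55,"dy": -9,"dz": 0,"twist": 0,"fingers": 1},{"dx": -75,"dy": -12,"dz": 0,"twist": 0,"fingers": 1},{"dx": -95,"dy": -16,"dz": 0,"twist": 0,"fingers": 1}])

```text
clock: 23.37
eef_pos: [0.5084, -0.161, 0.1486]
tool_rot: [0.719, 0.696, -0.001, -0.001]
ft_force: [-0.1, -0.1, -0.8]
grip_width: 0.0289
grasp_force: 59.0
```

Call:
carry_out(plan=[{"dx": -21,"dy": -3,"dz": 0,"twist": 0,"fingers": 1},{"dx": -40,"dy": -6,"dz": 0,"twist": 0,"fingers": 1},{"dx": -60,"dy": -9,"dz": 0,"twist": 0,"fingers": 1},{"dx": -79,"dy": -12,"dz": 0,"twist": 0,"fingers": 1},{"dx": -96,"dy": -15,"dz": 0,"twist": 0,"fingers": 1}])

```text
clock: 23.78
eef_pos: [0.49, -0.2566, 0.1486]
tool_rot: [0.719, 0.695, -0.001, -0.001]
ft_force: [0.3, -0.8, -1.9]
grip_width: 0.029
grasp_force: 59.0
```

Call:
carry_out(plan=[{"dx": -17,"dy": -2,"dz": 0,"twist": 0,"fingers": 1},{"dx": -32,"dy": -5,"dz": 0,"twist": 0,"fingers": 1},{"dx": -45,"dy": -7,"dz": 0,"twist": 0,"fingers": 1},{"dx": -57,"dy": -9,"dz": 0,"twist": 0,"fingers": 1},{"dx": -66,"dy": -10,"dz": 0,"twist": 0,"fingers": 1}])

```text
clock: 24.2
eef_pos: [0.4788, -0.3216, 0.1494]
tool_rot: [0.719, 0.695, -0.0, -0.001]
ft_force: [0.3, 0.1, -1.7]
grip_width: 0.0293
grasp_force: 59.0
```

Call:
carry_out(plan=[{"dx": 0,"dy": 0,"dz": 20,"twist": 0,"fingers": 1},{"dx": 0,"dy": 0,"dz": 40,"twist": 0,"fingers": 1},{"dx": 0,"dy": 0,"dz": 58,"twist": 0,"fingers": 1},{"dx": 0,"dy": 0,"dz": 73,"twist": 0,"fingers": 1},{"dx": 0,"dy": 0,"dz": 82,"twist": 0,"fingers": 1}])

```text
clock: 24.62
eef_pos: [0.4788, -0.3195, 0.066]
tool_rot: [0.718, 0.696, -0.0, -0.002]
ft_force: [0.4, 0.3, -0.6]
grip_width: 0.0295
grasp_force: 59.0
```

Call:
carry_out(plan=[{"dx": 0,"dy": 0,"dz": 1,"twist": 0,"fingers": 1},{"dx": 0,"dy": 0,"dz": 1,"twist": 0,"fingers": 1},{"dx": 0,"dy": 0,"dz": 2,"twist": 0,"fingers": 1},{"dx": 0,"dy": 0,"dz": 2,"twist": 0,"fingers": 1},{"dx": 0,"dy": 0,"dz": 2,"twist": 0,"fingers": 1}])

```text
clock: 25.03
eef_pos: [0.4808, -0.3206, 0.0674]
tool_rot: [0.718, 0.696, 0.0, 0.001]
ft_force: [-0.1, -0.3, -1.1]
grip_width: 0.0294
grasp_force: 59.0
```

Call:
carry_out(plan=[{"dx": 0,"dy": 0,"dz": 1,"twist": 0,"fingers": 1},{"dx": 0,"dy": 0,"dz": 2,"twist": 0,"fingers": 1},{"dx": 0,"dy": 0,"dz": 3,"twist": 0,"fingers": 1},{"dx": 0,"dy": 0,"dz": 3,"twist": 0,"fingers": 1},{"dx": 0,"dy": 0,"dz": 3,"twist": 0,"fingers": 1}])

```text
clock: 25.45
eef_pos: [0.48, -0.3201, 0.0632]
tool_rot: [0.718, 0.696, -0.0, -0.0]
ft_force: [0.9, -0.2, -1.7]
grip_width: 0.0295
grasp_force: 59.0
```

Call:
carry_out(plan=[{"dx": 0,"dy": 0,"dz": 1,"twist": 0,"fingers": 1},{"dx": 0,"dy": 0,"dz": 1,"twist": 0,"fingers": 1},{"dx": 0,"dy": 0,"dz": 2,"twist": 0,"fingers": 1},{"dx": 0,"dy": 0,"dz": 2,"twist": 0,"fingers": 1},{"dx": 0,"dy": 0,"dz": 2,"twist": 0,"fingers": 1}])

```text
clock: 25.87
eef_pos: [0.4802, -0.3202, 0.0624]
tool_rot: [0.718, 0.696, 0.0, 0.0]
ft_force: [-2.4, 1.3, 5.4]
grip_width: 0.0293
grasp_force: 59.7
```

Contact at the predicted height. Release, rise, move to the small carton.

Call:
carry_out(plan=[{"dx": 0,"dy": 0,"dz": 0,"twist": 0,"fingers": -1},{"dx": 0,"dy": 0,"dz": 0,"twist": 0,"fingers": -1},{"dx": 0,"dy": 0,"dz": 0,"twist": 0,"fingers": -1},{"dx": 0,"dy": 0,"dz": 0,"twist": 0,"fingers": -1},{"dx": 0,"dy": 0,"dz": 0,"twist": 0,"fingers": -1}])

```text
clock: 26.28
eef_pos: [0.4801, -0.3201, 0.0611]
tool_rot: [0.718, 0.696, -0.0, -0.0]
ft_force: [-0.3, -0.2, 0.1]
grip_width: 0.0852
grasp_force: 0.0
```

Call:
carry_out(plan=[{"dx": 0,"dy": 0,"dz": -12,"twist": 0,"fingers": -1},{"dx": 0,"dy": 0,"dz": -32,"twist": 0,"fingers": -1},{"dx": 0,"dy": 0,"dz": -56,"twist": 0,"fingers": -1},{"dx": 0,"dy": 0,"dz": -78,"twist": 0,"fingers": -1},{"dx": 0,"dy": 0,"dz": -90,"twist": 0,"fingers": -1}])

```text
clock: 26.7
eef_pos: [0.4812, -0.3208, 0.1541]
tool_rot: [0.718, 0.696, 0.0, 0.002]
ft_force: [-0.3, 0.3, 0.1]
grip_width: 0.0852
grasp_force: 0.0
```

```bash
python3 - <<'E'
from h import *
plan([(.582,-.003,.135,-1.8,4)]); snap('top','t5')
E
```

```text
from [ 0.4812 -0.3208  0.1541 -1.7944]
0 [[9, 3, 1, np.float64(0.0)], [21, 6, 1, np.float64(0.0)], [34, 10, 2, np.float64(0.0)], [49, 14, 3, np.float64(0.0)], [65, 18, 4, np.float64(0.0)]]
1 [[18, 5, 1, np.float64(0.0)], [36, 11, 2, np.float64(0.0)], [56, 16, 3, np.float64(0.0)], [75, 22, 4, np.float64(0.0)], [95, 27, 6, np.float64(0.0)]]
2 [[20, 6, 1, np.float64(0.0)], [40, 12, 2, np.float64(0.0)], [59, 17, 3, np.float64(0.0)], [78, 22, 4, np.float64(0.0)], [96, 27, 5, np.float64(0.0)]]
3 [[16, 5, 1, np.float64(0.0)], [31, 9, 2, np.float64(0.0)], [44, 13, 3, np.float64(0.0)], [56, 16, 4, np.float64(0.0)], [65, 19, 4, np.float64(0.0)]]
```

Call:
carry_out(plan=[{"dx": 9,"dy": 3,"dz": 0,"twist": 0,"fingers": -1},{"dx": 21,"dy": 6,"dz": 0,"twist": 0,"fingers": -1},{"dx": 34,"dy": 10,"dz": 0,"twist": 0,"fingers": -1},{"dx": 49,"dy": 14,"dz": 0,"twist": 0,"fingers": -1},{"dx": 65,"dy": 18,"dz": 0,"twist": 0,"fingers": -1}])

```text
clock: 27.17
eef_pos: [0.4996, -0.2534, 0.1496]
tool_rot: [0.718, 0.696, -0.0, -0.002]
ft_force: [-0.4, 0.3, 0.5]
grip_width: 0.0854
grasp_force: 0.0
```

Call:
carry_out(plan=[{"dx": 18,"dy": 5,"dz": 1,"twist": 0,"fingers": -1},{"dx": 36,"dy": 11,"dz": 2,"twist": 0,"fingers": -1},{"dx": 56,"dy": 16,"dz": 3,"twist": 0,"fingers": -1},{"dx": 75,"dy": 22,"dz": 4,"twist": 0,"fingers": -1},{"dx": 95,"dy": 27,"dz": 6,"twist": 0,"fingers": -1}])

```text
clock: 27.58
eef_pos: [0.5296, -0.1589, 0.1438]
tool_rot: [0.718, 0.696, -0.001, -0.001]
ft_force: [0.7, -1.2, 0.3]
grip_width: 0.0853
grasp_force: 0.0
```

Call:
carry_out(plan=[{"dx": 20,"dy": 6,"dz": 1,"twist": 0,"fingers": -1},{"dx": 40,"dy": 12,"dz": 2,"twist": 0,"fingers": -1},{"dx": 59,"dy": 17,"dz": 3,"twist": 0,"fingers": -1},{"dx": 78,"dy": 22,"dz": 4,"twist": 0,"fingers": -1},{"dx": 96,"dy": 27,"dz": 5,"twist": 0,"fingers": -1}])

```text
clock: 28.0
eef_pos: [0.559, -0.0636, 0.1386]
tool_rot: [0.717, 0.697, -0.001, -0.001]
ft_force: [1.3, 1.4, -0.1]
grip_width: 0.0854
grasp_force: 0.0
```

Call:
carry_out(plan=[{"dx": 15,"dy": 5,"dz": 1,"twist": 0,"fingers": -1},{"dx": 30,"dy": 9,"dz": 3,"twist": 0,"fingers": -1},{"dx": 42,"dy": 13,"dz": 5,"twist": 0,"fingers": -1},{"dx": 53,"dy": 17,"dz": 7,"twist": 0,"fingers": -1},{"dx": 61,"dy": 20,"dz": 8,"twist": 0,"fingers": -1}])

```text
clock: 28.42
eef_pos: [0.5815, -0.0043, 0.1311]
tool_rot: [0.718, 0.697, -0.001, -0.001]
ft_force: [1.1, -0.2, 0.2]
grip_width: 0.0856
grasp_force: 0.0
```

```bash
python3 - <<'E'
from h import *
snap('wrist','w5'); print(pose())
print([proj('w5',p).round() for p in [(.567,.047,.055),(.597,.047,.055),(.567,-.053,.055),(.597,-.053,.055)]])
B=cv2.imread('pics/w5.png');A=cv2.imread('pics/t5.png')
cv2.imwrite('pics/w5c.png',np.hstack([cv2.resize(A[155:265,360:480],(436,400),interpolation=cv2.INTER_CUBIC),B[60:320,200:460][:,:].repeat(1,0) if 0 else cv2.resize(B[100:320,220:420],(364,400))]))
E
```

```text
[ 0.58217738 -0.0033399   0.13117257 -1.64831265]
[array([304., 146.]), array([343., 144.]), array([310., 262.]), array([344., 261.])]
```

View pics/w5c.png

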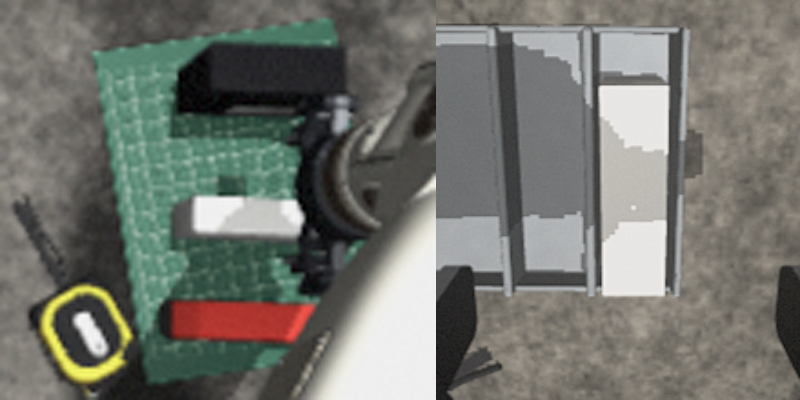

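Mat picture: black, white carton and stapler all stand well on the mat. Small carton top at wrist cols 310–348, about 3 mm further in x; gripping at x≈0.585.

Call:
carry_out(plan=[{"dx": 0,"dy": 1,"dz": 10,"twist": 0,"fingers": -1},{"dx": 0,"dy": 2,"dz": 25,"twist": 0,"fingers": -1},{"dx": 0,"dy": 3,"dz": 40,"twist": 0,"fingers": -1},{"dx": 0,"dy": 3,"dz": 55,"twist": 0,"fingers": -1},{"dx": 0,"dy": 3,"dz": 68,"twist": 0,"fingers": -1}])

```text
clock: 28.88
eef_pos: [0.5842, -0.0073, 0.0627]
tool_rot: [0.719, 0.695, -0.001, -0.0]
ft_force: [0.1, -0.0, -0.3]
grip_width: 0.0854
grasp_force: 0.0
```

Call:
carry_out(plan=[{"dx": 0,"dy": 0,"dz": 8,"twist": 0,"fingers": -1},{"dx": 0,"dy": 0,"dz": 15,"twist": 0,"fingers": -1},{"dx": 0,"dy": 0,"dz": 21,"twist": 0,"fingers": -1},{"dx": 0,"dy": 0,"dz": 25,"twist": 0,"fingers": -1},{"dx": 0,"dy": 0,"dz": 26,"twist": 0,"fingers": -1}])

```text
clock: 29.3
eef_pos: [0.5847, -0.0064, 0.0378]
tool_rot: [0.718, 0.696, -0.0, -0.0]
ft_force: [-0.9, -0.3, 0.1]
grip_width: 0.0854
grasp_force: 0.0
```

Call:
carry_out(plan=[{"dx": 0,"dy": 0,"dz": 0,"twist": 0,"fingers": -1},{"dx": 0,"dy": 0,"dz": 0,"twist": 0,"fingers": 1},{"dx": 0,"dy": 0,"dz": 0,"twist": 0,"fingers": 1},{"dx": 0,"dy": 0,"dz": 0,"twist": 0,"fingers": 1},{"dx": 0,"dy": 0,"dz": 0,"twist": 0,"fingers": 1}])

```text
clock: 29.72
eef_pos: [0.5853, -0.0062, 0.0388]
tool_rot: [0.718, 0.696, 0.0, 0.0]
ft_force: [0.7, 0.0, 0.8]
grip_width: 0.0386
grasp_force: 0.0
```

Call:
carry_out(plan=[{"dx": 0,"dy": 0,"dz": 0,"twist": 0,"fingers": 1},{"dx": 0,"dy": 0,"dz": 0,"twist": 0,"fingers": 1},{"dx": 0,"dy": 0,"dz": 0,"twist": 0,"fingers": 1},{"dx": 0,"dy": 0,"dz": 0,"twist": 0,"fingers": 1},{"dx": 0,"dy": 0,"dz": 0,"twist": 0,"fingers": 1}])

```text
clock: 30.13
eef_pos: [0.5854, -0.0062, 0.0389]
tool_rot: [0.718, 0.696, 0.0, 0.0]
ft_force: [-1.0, -0.1, 5.4]
grip_width: 0.0288
grasp_force: 60.5
```

```bash
python3 - <<'E'
from h import *
plan([(.5854,-.0062,.15,-1.8,2),(.497,.3325,.15,-1.8,4),(.497,.3325,.091,-1.8,1)])
E
```

```text
from [ 0.5854 -0.0062  0.0389 -1.7907]
0 [[0, 0, -7, np.float64(0.0)], [0, 0, -17, np.float64(0.0)], [0, 0, -29, np.float64(0.0)], [0, 0, -42, np.float64(0.0)], [0, 0, -56, np.float64(0.0)]]
1 [[0, 0, -13, np.float64(0.0)], [0, 0, -26, np.float64(0.0)], [0, 0, -38, np.float64(0.0)], [0, 0, -48, np.float64(0.0)], [0, 0, -55, np.float64(0.0)]]
0 [[10, -3, 0, np.float64(0.0)], [21, -6, 0, np.float64(0.0)], [35, -10, 0, np.float64(0.0)], [51, -15, 0, np.float64(0.0)], [68, -20, 0, np.float64(0.0)]]
1 [[19, -6, 0, np.float64(0.0)], [38, -11, 0, np.float64(0.0)], [58, -17, 0, np.float64(0.0)], [79, -23, 0, np.float64(0.0)], [100, -29, 0, np.float64(0.0)]]
2 [[21, -7, 0, np.float64(0.0)], [42, -13, 0, np.float64(0.0)], [62, -19, 0, np.float64(0.0)], [81, -24, 0, np.float64(0.0)], [100, -30, 0, np.float64(0.0)]]
3 [[17, -5, 0, np.float64(0.0)], [32, -9, 0, np.float64(0.0)], [46, -14, 0, np.float64(0.0)], [58, -17, 0, np.float64(0.0)], [68, -20, 0, np.float64(0.0)]]
0 [[0, 0, 12, np.float64(0.0)], [0, 0, 24, np.float64(0.0)], [0, 0, 35, np.float64(0.0)], [0, 0, 47, np.float64(0.0)], [0, 0, 59, np.float64(0.0)]]
```

Call:
carry_out(plan=[{"dx": 0,"dy": 0,"dz": -7,"twist": 0,"fingers": 1},{"dx": 0,"dy": 0,"dz": -17,"twist": 0,"fingers": 1},{"dx": 0,"dy": 0,"dz": -29,"twist": 0,"fingers": 1},{"dx": 0,"dy": 0,"dz": -42,"twist": 0,"fingers": 1},{"dx": 0,"dy": 0,"dz": -56,"twist": 0,"fingers": 1}])

```text
clock: 30.55
eef_pos: [0.5844, -0.0063, 0.0948]
tool_rot: [0.718, 0.696, -0.001, -0.0]
ft_force: [0.9, -0.5, -2.1]
grip_width: 0.0285
grasp_force: 59.8
```

Call:
carry_out(plan=[{"dx": 0,"dy": 0,"dz": -13,"twist": 0,"fingers": 1},{"dx": 0,"dy": 0,"dz": -26,"twist": 0,"fingers": 1},{"dx": 0,"dy": 0,"dz": -38,"twist": 0,"fingers": 1},{"dx": 0,"dy": 0,"dz": -48,"twist": 0,"fingers": 1},{"dx": 0,"dy": 0,"dz": -55,"twist": 0,"fingers": 1}])

```text
clock: 30.97
eef_pos: [0.5853, -0.0063, 0.1508]
tool_rot: [0.718, 0.696, 0.0, 0.0]
ft_force: [0.3, -0.7, -2.3]
grip_width: 0.0285
grasp_force: 59.8
```

Call:
carry_out(plan=[{"dx": 10,"dy": -3,"dz": 0,"twist": 0,"fingers": 1},{"dx": 21,"dy": -6,"dz": 0,"twist": 0,"fingers": 1},{"dx": 35,"dy": -10,"dz": 0,"twist": 0,"fingers": 1},{"dx": 51,"dy": -15,"dz": 0,"twist": 0,"fingers": 1},{"dx": 68,"dy": -20,"dz": 0,"twist": 0,"fingers": 1}])

```text
clock: 31.38
eef_pos: [0.5657, 0.0641, 0.1481]
tool_rot: [0.718, 0.696, -0.001, -0.001]
ft_force: [-0.4, 0.2, -0.8]
grip_width: 0.0288
grasp_force: 59.8
```

Call:
carry_out(plan=[{"dx": 19,"dy": -6,"dz": 0,"twist": 0,"fingers": 1},{"dx": 38,"dy": -11,"dz": 0,"twist": 0,"fingers": 1},{"dx": 58,"dy": -17,"dz": 0,"twist": 0,"fingers": 1},{"dx": 79,"dy": -23,"dz": 0,"twist": 0,"fingers": 1},{"dx": 100,"dy": -29,"dz": 0,"twist": 0,"fingers": 1}])

```text
clock: 31.8
eef_pos: [0.5393, 0.1654, 0.1482]
tool_rot: [0.718, 0.696, -0.001, -0.001]
ft_force: [-0.8, 0.0, -0.9]
grip_width: 0.0287
grasp_force: 59.8
```

Call:
carry_out(plan=[{"dx": 21,"dy": -7,"dz": 0,"twist": 0,"fingers": 1},{"dx": 42,"dy": -13,"dz": 0,"twist": 0,"fingers": 1},{"dx": 62,"dy": -19,"dz": 0,"twist": 0,"fingers": 1},{"dx": 81,"dy": -24,"dz": 0,"twist": 0,"fingers": 1},{"dx": 100,"dy": -30,"dz": 0,"twist": 0,"fingers": 1}])

```text
clock: 32.22
eef_pos: [0.5123, 0.2662, 0.1482]
tool_rot: [0.717, 0.697, -0.001, -0.001]
ft_force: [-0.1, -0.4, -0.9]
grip_width: 0.0285
grasp_force: 59.8
```

Call:
carry_out(plan=[{"dx": 17,"dy": -5,"dz": 0,"twist": 0,"fingers": 1},{"dx": 32,"dy": -9,"dz": 0,"twist": 0,"fingers": 1},{"dx": 46,"dy": -14,"dz": 0,"twist": 0,"fingers": 1},{"dx": 58,"dy": -17,"dz": 0,"twist": 0,"fingers": 1},{"dx": 68,"dy": -20,"dz": 0,"twist": 0,"fingers": 1}])

```text
clock: 32.63
eef_pos: [0.4953, 0.3343, 0.1487]
tool_rot: [0.718, 0.696, -0.001, -0.0]
ft_force: [0.3, -0.2, -1.2]
grip_width: 0.0284
grasp_force: 59.8
```

Call:
carry_out(plan=[{"dx": 0,"dy": 0,"dz": 13,"twist": 0,"fingers": 1},{"dx": 0,"dy": 0,"dz": 28,"twist": 0,"fingers": 1},{"dx": 0,"dy": 0,"dz": 42,"twist": 0,"fingers": 1},{"dx": 0,"dy": 0,"dz": 52,"twist": 0,"fingers": 1},{"dx": 0,"dy": 0,"dz": 57,"twist": 0,"fingers": 1}])

```text
clock: 33.05
eef_pos: [0.4954, 0.3322, 0.0904]
tool_rot: [0.718, 0.696, -0.002, -0.0]
ft_force: [0.5, -0.7, -2.3]
grip_width: 0.0288
grasp_force: 59.8
```

Call:
carry_out(plan=[{"dx": 0,"dy": 0,"dz": 0,"twist": 0,"fingers": 1},{"dx": 0,"dy": 0,"dz": 0,"twist": 0,"fingers": 1},{"dx": 0,"dy": 0,"dz": 1,"twist": 0,"fingers": 1},{"dx": 0,"dy": 0,"dz": 1,"twist": 0,"fingers": 1},{"dx": 0,"dy": 0,"dz": 1,"twist": 0,"fingers": 1}])

```text
clock: 33.47
eef_pos: [0.497, 0.3329, 0.0921]
tool_rot: [0.718, 0.696, 0.001, 0.0]
ft_force: [-0.4, -0.2, -1.3]
grip_width: 0.0287
grasp_force: 59.8
```

Call:
carry_out(plan=[{"dx": 0,"dy": 0,"dz": 1,"twist": 0,"fingers": 1},{"dx": 0,"dy": 0,"dz": 2,"twist": 0,"fingers": 1},{"dx": 0,"dy": 0,"dz": 3,"twist": 0,"fingers": 1},{"dx": 0,"dy": 0,"dz": 4,"twist": 0,"fingers": 1},{"dx": 0,"dy": 0,"dz": 5,"twist": 0,"fingers": 1}])

```text
clock: 33.88
eef_pos: [0.4964, 0.3326, 0.0861]
tool_rot: [0.718, 0.696, -0.0, -0.0]
ft_force: [0.4, 0.4, -1.0]
grip_width: 0.0286
grasp_force: 59.8
```

Call:
carry_out(plan=[{"dx": 0,"dy": 0,"dz": 1,"twist": 0,"fingers": 1},{"dx": 0,"dy": 0,"dz": 2,"twist": 0,"fingers": 1},{"dx": 0,"dy": 0,"dz": 3,"twist": 0,"fingers": 1},{"dx": 0,"dy": 0,"dz": 3,"twist": 0,"fingers": 1},{"dx": 0,"dy": 0,"dz": 3,"twist": 0,"fingers": 1}])

```text
clock: 34.3
eef_pos: [0.4965, 0.3327, 0.0847]
tool_rot: [0.718, 0.696, 0.0, 0.0]
ft_force: [-2.2, -2.2, 6.3]
grip_width: 0.0281
grasp_force: 60.7
```

Call:
carry_out(plan=[{"dx": 0,"dy": 0,"dz": 0,"twist": 0,"fingers": -1},{"dx": 0,"dy": 0,"dz": 0,"twist": 0,"fingers": -1},{"dx": 0,"dy": 0,"dz": 0,"twist": 0,"fingers": -1},{"dx": 0,"dy": 0,"dz": 0,"twist": 0,"fingers": -1},{"dx": 0,"dy": 0,"dz": 0,"twist": 0,"fingers": -1}])

```text
clock: 34.72
eef_pos: [0.4965, 0.3327, 0.0831]
tool_rot: [0.718, 0.696, -0.0, -0.0]
ft_force: [-0.0, 0.4, 0.7]
grip_width: 0.0849
grasp_force: 0.0
```

Call:
carry_out(plan=[{"dx": 0,"dy": 0,"dz": -12,"twist": 0,"fingers": -1},{"dx": 0,"dy": 0,"dz": -32,"twist": 0,"fingers": -1},{"dx": 0,"dy": 0,"dz": -60,"twist": 0,"fingers": -1},{"dx": 0,"dy": 0,"dz": -90,"twist": 0,"fingers": -1},{"dx": 0,"dy": 0,"dz": -110,"twist": 0,"fingers": -1}])

```text
clock: 35.13
eef_pos: [0.4972, 0.3331, 0.196]
tool_rot: [0.718, 0.696, 0.001, 0.0]
ft_force: [-0.5, 0.3, 1.0]
grip_width: 0.0858
grasp_force: 0.0
```

```bash
python3 - <<'E'
from h import *
plan([(.4801,-.3202,.19,-1.8,7)])
snap('wrist','w6'); print('small c pred px',proj('w6',(.497,.3355,.101)),'pan corners', [proj('w6',(x,y,.051)).round() for x,y in [(.36,.21),(.36,.46),(.63,.21),(.63,.46)]])
E
```

```text
from [ 0.4972  0.3331  0.196  -1.7895]
0 [[-10, 0, 0, np.float64(0.0)], [-22, 0, 0, np.float64(0.0)], [-35, 0, 0, np.float64(0.0)], [-49, 0, 0, np.float64(0.0)], [-65, 0, 1, np.float64(0.0)]]
1 [[-17, 0, 0, np.float64(0.0)], [-34, 1, 0, np.float64(0.0)], [-53, 1, 0, np.float64(0.0)], [-73, 1, 0, np.float64(0.0)], [-93, 1, 0, np.float64(0.0)]]
2 [[-21, 0, 1, np.float64(0.0)], [-43, 0, 1, np.float64(0.0)], [-65, 0, 1, np.float64(0.0)], [-88, 0, 1, np.float64(0.0)], [-111, 0, 1, np.float64(0.0)]]
3 [[-23, 0, 1, np.float64(0.0)], [-46, 1, 1, np.float64(0.0)], [-69, 1, 1, np.float64(0.0)], [-93, 1, 1, np.float64(0.0)], [-116, 1, 2, np.float64(0.0)]]
4 [[-23, 0, 0, np.float64(0.0)], [-45, 0, 0, np.float64(0.0)], [-68, 0, 0, np.float64(0.0)], [-89, 0, 0, np.float64(0.0)], [-110, 1, 1, np.float64(0.0)]]
5 [[-21, 0, 0, np.float64(0.0)], [-40, 0, 0, np.float64(0.0)], [-59, 0, 0, np.float64(0.0)], [-77, 0, 0, np.float64(0.0)], [-94, 0, 0, np.float64(0.0)]]
6 [[-15, 0, 1, np.float64(0.0)], [-30, 0, 1, np.float64(0.0)], [-43, 0, 1, np.float64(0.0)], [-54, 0, 1, np.float64(0.0)], [-65, 0, 1, np.float64(0.0)]]
small c pred px [323.85999103 199.3602255 ] pan corners [array([212., 293.]), array([173.,  61.]), array([440., 287.]), array([463.,  51.])]
```

View pics/w6.png

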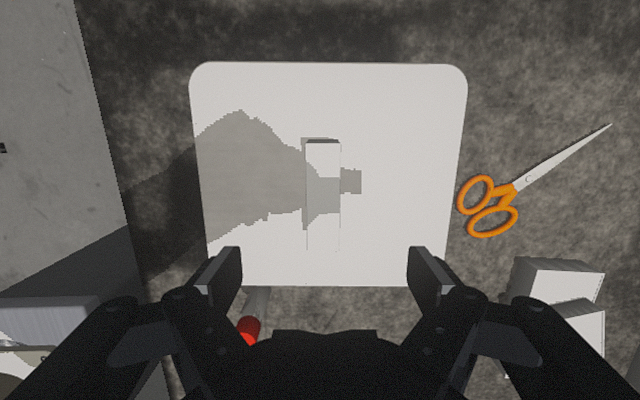

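```bash
python3 - <<'E'
from h import *
P=np.array([at('w6',u,v,.051) for u,v in [(188,62),(469,64),(446,287),(211,287)]]);print(P.round(4),P.mean(0))
Q=np.array([at('w6',u,v,.101) for u,v in [(306,143),(340,142),(340,252),(307,252)]]);print(Q.round(4),Q.mean(0))
E
```

```text
[[0.3737 0.459 ]
 [0.6371 0.4491]
 [0.6371 0.2091]
 [0.3606 0.2182]] [0.50211247 0.33385111]
[[0.4836 0.3849]
 [0.512  0.3849]
 [0.5105 0.2838]
 [0.4796 0.2848]] [0.49644264 0.3346132 ]
```

Small carton stands upright near the pan centre (offset ≤5 mm by both views). Now fetching the middle carton.

Call:
carry_out(plan=[{"dx": -10,"dy": 0,"dz": 0,"twist": 0,"fingers": -1},{"dx": -22,"dy": 0,"dz": 0,"twist": 0,"fingers": -1},{"dx": -35,"dy": 0,"dz": 0,"twist": 0,"fingers": -1},{"dx": -49,"dy": 0,"dz": 0,"twist": 0,"fingers": -1},{"dx": -65,"dy": 0,"dz": 1,"twist": 0,"fingers": -1}])

```text
clock: 35.6
eef_pos: [0.4937, 0.2657, 0.191]
tool_rot: [0.718, 0.696, -0.001, -0.0]
ft_force: [-0.8, -0.7, 0.1]
grip_width: 0.0855
grasp_force: 0.0
```

Call:
carry_out(plan=[{"dx": -17,"dy": 0,"dz": 0,"twist": 0,"fingers": -1},{"dx": -34,"dy": 1,"dz": 0,"twist": 0,"fingers": -1},{"dx": -53,"dy": 1,"dz": 0,"twist": 0,"fingers": -1},{"dx": -73,"dy": 1,"dz": 0,"twist": 0,"fingers": -1},{"dx": -93,"dy": 1,"dz": 0,"twist": 0,"fingers": -1}])

```text
clock: 36.02
eef_pos: [0.4914, 0.1722, 0.1911]
tool_rot: [0.718, 0.696, -0.001, -0.0]
ft_force: [-0.9, -0.2, -0.2]
grip_width: 0.0857
grasp_force: 0.0
```

Call:
carry_out(plan=[{"dx": -21,"dy": 0,"dz": 1,"twist": 0,"fingers": -1},{"dx": -43,"dy": 0,"dz": 1,"twist": 0,"fingers": -1},{"dx": -65,"dy": 0,"dz": 1,"twist": 0,"fingers": -1},{"dx": -88,"dy": 0,"dz": 1,"twist": 0,"fingers": -1},{"dx": -111,"dy": 0,"dz": 1,"twist": 0,"fingers": -1}])

```text
clock: 36.43
eef_pos: [0.4875, 0.0614, 0.1902]
tool_rot: [0.718, 0.696, -0.001, -0.001]
ft_force: [0.7, -0.2, 1.2]
grip_width: 0.0851
grasp_force: 0.0
```

Call:
carry_out(plan=[{"dx": -23,"dy": 0,"dz": 1,"twist": 0,"fingers": -1},{"dx": -46,"dy": 1,"dz": 1,"twist": 0,"fingers": -1},{"dx": -69,"dy": 1,"dz": 1,"twist": 0,"fingers": -1},{"dx": -93,"dy": 1,"dz": 1,"twist": 0,"fingers": -1},{"dx": -116,"dy": 1,"dz": 2,"twist": 0,"fingers": -1}])

```text
clock: 36.85
eef_pos: [0.4848, -0.0544, 0.1884]
tool_rot: [0.719, 0.695, -0.001, -0.001]
ft_force: [0.4, 0.3, 0.6]
grip_width: 0.0855
grasp_force: 0.0
```

Call:
carry_out(plan=[{"dx": -23,"dy": 0,"dz": 0,"twist": 0,"fingers": -1},{"dx": -45,"dy": 0,"dz": 0,"twist": 0,"fingers": -1},{"dx": -68,"dy": 0,"dz": 0,"twist": 0,"fingers": -1},{"dx": -89,"dy": 0,"dz": 0,"twist": 0,"fingers": -1},{"dx": -110,"dy": 1,"dz": 1,"twist": 0,"fingers": -1}])

```text
clock: 37.27
eef_pos: [0.482, -0.164, 0.1874]
tool_rot: [0.719, 0.695, -0.001, -0.001]
ft_force: [-0.1, 0.5, 0.4]
grip_width: 0.0853
grasp_force: 0.0
```

Call:
carry_out(plan=[{"dx": -21,"dy": 0,"dz": 0,"twist": 0,"fingers": -1},{"dx": -40,"dy": 0,"dz": 0,"twist": 0,"fingers": -1},{"dx": -59,"dy": 0,"dz": 0,"twist": 0,"fingers": -1},{"dx": -77,"dy": 0,"dz": 0,"twist": 0,"fingers": -1},{"dx": -94,"dy": 0,"dz": 0,"twist": 0,"fingers": -1}])

```text
clock: 37.68
eef_pos: [0.4789, -0.2577, 0.1871]
tool_rot: [0.719, 0.695, -0.001, -0.001]
ft_force: [-0.2, 1.2, 0.8]
grip_width: 0.0856
grasp_force: 0.0
```

Call:
carry_out(plan=[{"dx": -15,"dy": 0,"dz": 1,"twist": 0,"fingers": -1},{"dx": -30,"dy": 0,"dz": 1,"twist": 0,"fingers": -1},{"dx": -43,"dy": 0,"dz": 1,"twist": 0,"fingers": -1},{"dx": -54,"dy": 0,"dz": 1,"twist": 0,"fingers": -1},{"dx": -65,"dy": 0,"dz": 1,"twist": 0,"fingers": -1}])

```text
clock: 38.1
eef_pos: [0.4787, -0.3221, 0.1871]
tool_rot: [0.718, 0.696, 0.0, -0.0]
ft_force: [-0.8, -0.1, 1.0]
grip_width: 0.0853
grasp_force: 0.0
```

```bash
python3 - <<'E'
from h import *
plan([(.4802,-.3202,.0624,-1.79,2)])
# rack frame from wrist image w5: divider/lip tops read off crop (z=.032)
f=lambda u,v:at('w5',(u-436)/1.82+220,v/1.818+100,.032).round(4)
for n,p in dict(div1_far=(493,30),div1_near=(508,293),div2_far=(586,30),div2_near=(591,293),back_far=(687,30),back_near=(677,293)).items(): print(n,f(*p))
E
```

```text
from [ 0.4787 -0.3221  0.1871 -1.8041]
0 [[0, 0, 8, np.float64(-0.0)], [0, 0, 19, np.float64(-0.0)], [0, 0, 32, np.float64(-0.0)], [1, 1, 47, np.float64(-0.0)], [1, 1, 62, np.float64(-0.0)]]
1 [[0, 0, 16, np.float64(-0.0)], [0, 0, 31, np.float64(-0.0)], [1, 0, 44, np.float64(-0.0)], [1, 0, 55, np.float64(-0.0)], [1, 0, 63, np.float64(-0.0)]]
div1_far [0.5229 0.07  ]
div1_near [ 0.5172 -0.0632]
div2_far [0.5653 0.0687]
div2_near [ 0.561  -0.0645]
back_far [0.6112 0.0674]
back_near [ 0.6064 -0.0658]
```

Call:
carry_out(plan=[{"dx": 0,"dy": 0,"dz": 10,"twist": 0,"fingers": -1},{"dx": 0,"dy": 0,"dz": 24,"twist": 0,"fingers": -1},{"dx": 0,"dy": 0,"dz": 40,"twist": 0,"fingers": -1},{"dx": 0,"dy": 0,"dz": 55,"twist": 0,"fingers": -1},{"dx": 0,"dy": 0,"dz": 70,"twist": 0,"fingers": -1}])

```text
clock: 38.52
eef_pos: [0.4789, -0.3202, 0.1158]
tool_rot: [0.718, 0.696, 0.0, -0.001]
ft_force: [-0.4, -0.1, -0.4]
grip_width: 0.0851
grasp_force: 0.0
```

Call:
carry_out(plan=[{"dx": 0,"dy": 0,"dz": 14,"twist": 0,"fingers": -1},{"dx": 0,"dy": 0,"dz": 28,"twist": 0,"fingers": -1},{"dx": 0,"dy": 0,"dz": 41,"twist": 0,"fingers": -1},{"dx": 0,"dy": 0,"dz": 50,"twist": 0,"fingers": -1},{"dx": 0,"dy": 0,"dz": 55,"twist": 0,"fingers": -1}])

```text
clock: 38.93
eef_pos: [0.4782, -0.3199, 0.0604]
tool_rot: [0.718, 0.696, -0.0, -0.002]
ft_force: [-1.3, 0.1, 0.2]
grip_width: 0.0854
grasp_force: 0.0
```

Call:
carry_out(plan=[{"dx": 0,"dy": 0,"dz": 0,"twist": 0,"fingers": -1},{"dx": 0,"dy": 0,"dz": 0,"twist": 0,"fingers": 1},{"dx": 0,"dy": 0,"dz": 0,"twist": 0,"fingers": 1},{"dx": 0,"dy": 0,"dz": 0,"twist": 0,"fingers": 1},{"dx": 0,"dy": 0,"dz": 0,"twist": 0,"fingers": 1}])

```text
clock: 39.35
eef_pos: [0.4796, -0.3215, 0.0631]
tool_rot: [0.718, 0.696, 0.0, 0.001]
ft_force: [-0.5, -0.3, -0.9]
grip_width: 0.039
grasp_force: 0.0
```

Call:
carry_out(plan=[{"dx": 0,"dy": 0,"dz": 0,"twist": 0,"fingers": 1},{"dx": 0,"dy": 0,"dz": 0,"twist": 0,"fingers": 1},{"dx": 0,"dy": 0,"dz": 0,"twist": 0,"fingers": 1},{"dx": 0,"dy": 0,"dz": 0,"twist": 0,"fingers": 1},{"dx": 0,"dy": 0,"dz": 0,"twist": 0,"fingers": 1}])

```text
clock: 39.77
eef_pos: [0.479, -0.3214, 0.0632]
tool_rot: [0.718, 0.696, -0.0, 0.0]
ft_force: [-2.4, 0.4, 6.5]
grip_width: 0.0288
grasp_force: 59.5
```

```bash
python3 - <<'E'
from h import *
plan([(.481,-.3202,.15,-1.8,1),(.5395,.002,.15,-2,4),(.5395,.002,.105,-2,1)])
E
```

```text
from [ 0.479  -0.3214  0.0632 -1.8056]
0 [[0, 0, -17, np.float64(-0.0)], [1, 1, -35, np.float64(-0.0)], [1, 1, -52, np.float64(-0.0)], [1, 2, -69, np.float64(-0.0)], [1, 2, -87, np.float64(-0.0)]]
0 [[9, 1, 0, np.float64(0.0)], [21, 3, 0, np.float64(0.0)], [34, 5, 0, np.float64(0.0)], [49, 7, 0, np.float64(0.0)], [66, 10, 0, np.float64(0.0)]]
1 [[18, 2, 0, np.float64(0.1)], [36, 5, 0, np.float64(0.1)], [56, 8, 0, np.float64(0.1)], [76, 11, 0, np.float64(0.1)], [96, 14, 0, np.float64(0.1)]]
2 [[20, 3, 0, np.float64(0.0)], [40, 6, 0, np.float64(0.0)], [60, 9, 0, np.float64(0.0)], [79, 12, 0, np.float64(0.0)], [96, 14, 0, np.float64(0.1)]]
3 [[17, 3, 0, np.float64(-0.0)], [32, 5, 0, np.float64(-0.0)], [45, 7, 0, np.float64(-0.0)], [57, 9, 0, np.float64(-0.0)], [66, 10, 0, np.float64(-0.0)]]
0 [[0, 0, 9, np.float64(-0.0)], [0, 0, 18, np.float64(-0.0)], [0, 0, 27, np.float64(-0.0)], [0, 0, 36, np.float64(-0.0)], [0, 0, 45, np.float64(-0.0)]]
```

Call:
carry_out(plan=[{"dx": 0,"dy": 0,"dz": -17,"twist": 0,"fingers": 1},{"dx": 0,"dy": 1,"dz": -35,"twist": 0,"fingers": 1},{"dx": 0,"dy": 1,"dz": -52,"twist": 0,"fingers": 1},{"dx": 0,"dy": 2,"dz": -69,"twist": 0,"fingers": 1},{"dx": 0,"dy": 2,"dz": -87,"twist": 0,"fingers": 1}])

```text
clock: 40.18
eef_pos: [0.481, -0.3209, 0.1494]
tool_rot: [0.718, 0.696, 0.0, -0.001]
ft_force: [0.5, -0.6, -2.0]
grip_width: 0.0291
grasp_force: 59.1
```

Call:
carry_out(plan=[{"dx": 9,"dy": 1,"dz": 0,"twist": 0,"fingers": 1},{"dx": 21,"dy": 3,"dz": 0,"twist": 0,"fingers": 1},{"dx": 34,"dy": 5,"dz": 0,"twist": 0,"fingers": 1},{"dx": 49,"dy": 7,"dz": 0,"twist": 0,"fingers": 1},{"dx": 66,"dy": 10,"dz": 0,"twist": 0,"fingers": 1}])

```text
clock: 40.6
eef_pos: [0.4921, -0.2532, 0.1473]
tool_rot: [0.718, 0.696, -0.0, -0.002]
ft_force: [0.5, 0.9, -1.1]
grip_width: 0.029
grasp_force: 59.3
```

Call:
carry_out(plan=[{"dx": 18,"dy": 2,"dz": 0,"twist": 0.1,"fingers": 1},{"dx": 36,"dy": 5,"dz": 0,"twist": 0.1,"fingers": 1},{"dx": 56,"dy": 8,"dz": 0,"twist": 0.1,"fingers": 1},{"dx": 76,"dy": 11,"dz": 0,"twist": 0.1,"fingers": 1},{"dx": 96,"dy": 14,"dz": 0,"twist": 0.1,"fingers": 1}])

```text
clock: 41.02
eef_pos: [0.5088, -0.1571, 0.1473]
tool_rot: [0.718, 0.696, -0.001, -0.002]
ft_force: [-0.2, 0.5, -1.3]
grip_width: 0.0292
grasp_force: 59.3
```

Call:
carry_out(plan=[{"dx": 20,"dy": 3,"dz": 0,"twist": 0,"fingers": 1},{"dx": 40,"dy": 6,"dz": 0,"twist": 0,"fingers": 1},{"dx": 60,"dy": 9,"dz": 0,"twist": 0,"fingers": 1},{"dx": 79,"dy": 12,"dz": 0,"twist": 0,"fingers": 1},{"dx": 96,"dy": 14,"dz": 0,"twist": 0.1,"fingers": 1}])

```text
clock: 41.43
eef_pos: [0.5258, -0.0615, 0.1473]
tool_rot: [0.719, 0.695, -0.001, -0.002]
ft_force: [1.4, -0.2, -0.7]
grip_width: 0.0286
grasp_force: 59.3
```

Call:
carry_out(plan=[{"dx": 17,"dy": 3,"dz": 0,"twist": 0,"fingers": 1},{"dx": 32,"dy": 5,"dz": 0,"twist": 0,"fingers": 1},{"dx": 45,"dy": 7,"dz": 0,"twist": 0,"fingers": 1},{"dx": 57,"dy": 9,"dz": 0,"twist": 0,"fingers": 1},{"dx": 65,"dy": 10,"dz": 0,"twist": 0,"fingers": 1}])

```text
clock: 41.85
eef_pos: [0.5389, 0.0021, 0.1483]
tool_rot: [0.719, 0.695, -0.001, -0.001]
ft_force: [0.4, -0.2, -1.3]
grip_width: 0.0288
grasp_force: 59.3
```

Call:
carry_out(plan=[{"dx": 0,"dy": 0,"dz": 0,"twist": 0,"fingers": 1},{"dx": 0,"dy": 0,"dz": 10,"twist": 0,"fingers": 1},{"dx": 0,"dy": 0,"dz": 25,"twist": 0,"fingers": 1},{"dx": 0,"dy": 0,"dz": 36,"twist": 0,"fingers": 1},{"dx": 0,"dy": 0,"dz": 42,"twist": 0,"fingers": 1}])

```text
clock: 42.27
eef_pos: [0.5381, -0.0008, 0.1051]
tool_rot: [0.72, 0.694, -0.001, -0.001]
ft_force: [-1.2, 0.3, -1.2]
grip_width: 0.0291
grasp_force: 59.2
```

Call:
carry_out(plan=[{"dx": 0,"dy": 0,"dz": 0,"twist": 0,"fingers": 1},{"dx": 0,"dy": 0,"dz": 0,"twist": 0,"fingers": 1},{"dx": 0,"dy": 0,"dz": 0,"twist": 0,"fingers": 1},{"dx": 0,"dy": 0,"dz": 0,"twist": 0,"fingers": 1},{"dx": 0,"dy": 0,"dz": 0,"twist": 0,"fingers": 1}])

```text
clock: 42.68
eef_pos: [0.5401, -0.0, 0.1081]
tool_rot: [0.719, 0.695, 0.001, 0.001]
ft_force: [0.6, 0.4, -1.9]
grip_width: 0.029
grasp_force: 59.2
```

```bash
python3 - <<'E'
from h import *
print(pose()); snap('side','s7'); snap('top','t7'); A=cv2.imread('pics/s7.png'); B=cv2.imread('pics/t7.png')
cv2.imwrite('pics/s7c.png',np.hstack([cv2.resize(A[150:240,250:350],(555,500),interpolation=cv2.INTER_CUBIC)]))
E
```

```text
[ 5.40120740e-01 -1.31436935e-05  1.08055170e-01 -2.00572838e+00]
```

View pics/s7c.png

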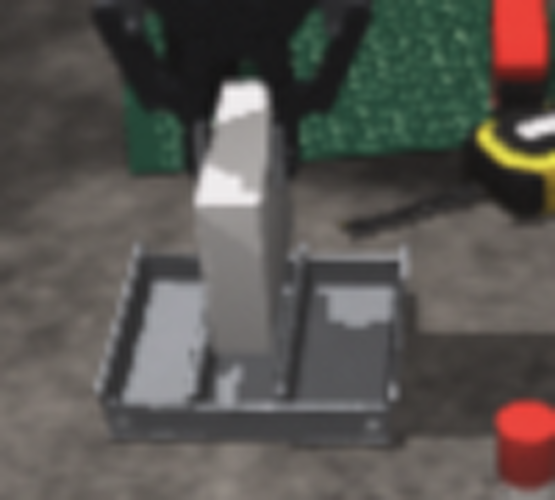

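The carton hangs right over the middle slot, between dividers at cols ~205 and ~283. Checking numerically against the lips (102 and 396).

```bash
python3 - <<'E'
from h import *
f=lambda u,v,z:at('s7',u/5.55+250,v/5.556+150,z).round(4)
print('lips near',f(102,395,.032),f(397,390,.032),'far',f(138,250,.032),f(404,250,.032))
print('div1',f(281,392,.032),f(302,252,.032)); print('carton bottom',f(213,352,.048),f(273,352,.048),'top',f(196,202,.133),f(264,205,.133))
E
```

```text
lips near [0.6061 0.0747] [0.4621 0.0713] far [ 0.6038 -0.0561] [ 0.4594 -0.0549]
div1 [0.5187 0.0727] [ 0.5145 -0.0534]
carton bottom [0.5519 0.0614] [0.5226 0.0615] top [0.5548 0.0602] [0.5229 0.0632]
```

Call:
carry_out(plan=[{"dx": 1,"dy": 0,"dz": 5,"twist": 0,"fingers": 1},{"dx": 2,"dy": 0,"dz": 11,"twist": 0,"fingers": 1},{"dx": 2,"dy": 0,"dz": 17,"twist": 0,"fingers": 1},{"dx": 2,"dy": 0,"dz": 22,"twist": 0,"fingers": 1},{"dx": 2,"dy": 0,"dz": 26,"twist": 0,"fingers": 1}])

```text
clock: 43.2
eef_pos: [0.5393, 0.0022, 0.0802]
tool_rot: [0.719, 0.695, -0.0, -0.0]
ft_force: [-0.1, -0.3, -0.8]
grip_width: 0.0292
grasp_force: 59.1
```

Call:
carry_out(plan=[{"dx": 0,"dy": 0,"dz": 2,"twist": 0,"fingers": 1},{"dx": 0,"dy": 0,"dz": 5,"twist": 0,"fingers": 1},{"dx": 0,"dy": 0,"dz": 8,"twist": 0,"fingers": 1},{"dx": 0,"dy": 0,"dz": 11,"twist": 0,"fingers": 1},{"dx": 0,"dy": 0,"dz": 13,"twist": 0,"fingers": 1}])

```text
clock: 43.62
eef_pos: [0.5405, 0.0021, 0.0684]
tool_rot: [0.719, 0.695, 0.001, 0.001]
ft_force: [2.0, -0.2, -0.0]
grip_width: 0.0286
grasp_force: 59.1
```

Call:
carry_out(plan=[{"dx": 0,"dy": 0,"dz": 1,"twist": 0,"fingers": 1},{"dx": 0,"dy": 0,"dz": 2,"twist": 0,"fingers": 1},{"dx": 0,"dy": 0,"dz": 3,"twist": 0,"fingers": 1},{"dx": 0,"dy": 0,"dz": 4,"twist": 0,"fingers": 1},{"dx": 0,"dy": 0,"dz": 4,"twist": 0,"fingers": 1}])

```text
clock: 44.03
eef_pos: [0.5407, 0.0021, 0.0651]
tool_rot: [0.719, 0.695, 0.001, 0.001]
ft_force: [3.2, -0.0, 3.1]
grip_width: 0.029
grasp_force: 59.0
```

Floor reached at the predicted height. Release and go for the black carton.

Call:
carry_out(plan=[{"dx": 0,"dy": 0,"dz": 0,"twist": 0,"fingers": -1},{"dx": 0,"dy": 0,"dz": 0,"twist": 0,"fingers": -1},{"dx": 0,"dy": 0,"dz": 0,"twist": 0,"fingers": -1},{"dx": 0,"dy": 0,"dz": 0,"twist": 0,"fingers": -1},{"dx": 0,"dy": 0,"dz": 0,"twist": 0,"fingers": -1}])

```text
clock: 44.45
eef_pos: [0.5388, 0.0021, 0.0638]
tool_rot: [0.719, 0.695, -0.001, -0.001]
ft_force: [0.3, -0.4, 0.1]
grip_width: 0.0851
grasp_force: 0.0
```

Call:
carry_out(plan=[{"dx": 0,"dy": 0,"dz": -14,"twist": 0,"fingers": -1},{"dx": 0,"dy": 0,"dz": -40,"twist": 0,"fingers": -1},{"dx": 0,"dy": 0,"dz": -75,"twist": 0,"fingers": -1},{"dx": 0,"dy": 0,"dz": -105,"twist": 0,"fingers": -1},{"dx": 0,"dy": 0,"dz": -120,"twist": 0,"fingers": -1}])

```text
clock: 44.87
eef_pos: [0.5411, 0.0021, 0.1883]
tool_rot: [0.719, 0.695, 0.002, 0.002]
ft_force: [1.1, -0.1, 0.1]
grip_width: 0.0857
grasp_force: 0.0
```

```bash
python3 - <<'E'
from h import *
plan([(.5903,-.3205,.185,-1.5,4),(.5903,-.3205,.1083,-1.5,2)])
E
```

```text
from [ 0.5411  0.0021  0.1883 -1.9972]
0 [[-9, 2, 0, np.float64(-0.0)], [-21, 4, 0, np.float64(-0.0)], [-34, 6, 0, np.float64(-0.1)], [-49, 9, 0, np.float64(-0.1)], [-65, 12, 1, np.float64(-0.1)]]
1 [[-18, 4, 0, np.float64(-0.0)], [-36, 7, 0, np.float64(-0.1)], [-56, 11, 0, np.float64(-0.1)], [-75, 14, 0, np.float64(-0.1)], [-95, 18, 1, np.float64(-0.1)]]
2 [[-20, 4, 0, np.float64(-0.1)], [-40, 7, 0, np.float64(-0.1)], [-59, 11, 0, np.float64(-0.1)], [-78, 14, 0, np.float64(-0.2)], [-96, 18, 1, np.float64(-0.2)]]
3 [[-16, 3, 0, np.float64(-0.0)], [-31, 5, 0, np.float64(-0.0)], [-44, 8, 0, np.float64(-0.1)], [-56, 10, 0, np.float64(-0.1)], [-65, 11, 0, np.float64(-0.1)]]
0 [[0, 0, 5, np.float64(0.0)], [0, 0, 12, np.float64(0.0)], [0, 0, 20, np.float64(0.0)], [0, 0, 29, np.float64(0.0)], [0, 0, 38, np.float64(0.0)]]
1 [[0, 0, 10, np.float64(0.0)], [0, 0, 19, np.float64(0.0)], [0, 0, 27, np.float64(0.0)], [0, 0, 34, np.float64(0.0)], [0, 0, 39, np.float64(0.0)]]
```

Call:
carry_out(plan=[{"dx": -9,"dy": 2,"dz": 0,"twist": 0,"fingers": -1},{"dx": -21,"dy": 4,"dz": 0,"twist": 0,"fingers": -1},{"dx": -34,"dy": 6,"dz": 0,"twist": 0,"fingers": -1},{"dx": -49,"dy": 9,"dz": 0,"twist": -0.1,"fingers": -1},{"dx": -65,"dy": 12,"dz": 0,"twist": -0.1,"fingers": -1}])

```text
clock: 45.28
eef_pos: [0.548, -0.0648, 0.182]
tool_rot: [0.719, 0.695, -0.001, -0.002]
ft_force: [0.5, 0.4, 0.1]
grip_width: 0.0855
grasp_force: 0.0
```

Call:
carry_out(plan=[{"dx": -18,"dy": 4,"dz": 0,"twist": 0,"fingers": -1},{"dx": -36,"dy": 7,"dz": 0,"twist": -0.1,"fingers": -1},{"dx": -56,"dy": 11,"dz": 0,"twist": -0.1,"fingers": -1},{"dx": -75,"dy": 14,"dz": 0,"twist": -0.1,"fingers": -1},{"dx": -95,"dy": 18,"dz": 0,"twist": -0.1,"fingers": -1}])

```text
clock: 45.7
eef_pos: [0.5626, -0.1608, 0.1817]
tool_rot: [0.719, 0.696, -0.001, -0.002]
ft_force: [0.1, -0.1, -0.1]
grip_width: 0.0857
grasp_force: 0.0
```

Call:
carry_out(plan=[{"dx": -20,"dy": 4,"dz": 0,"twist": -0.1,"fingers": -1},{"dx": -40,"dy": 7,"dz": 0,"twist": -0.1,"fingers": -1},{"dx": -59,"dy": 11,"dz": 0,"twist": -0.1,"fingers": -1},{"dx": -78,"dy": 14,"dz": 0,"twist": -0.2,"fingers": -1},{"dx": -96,"dy": 18,"dz": 0,"twist": -0.2,"fingers": -1}])

```text
clock: 46.12
eef_pos: [0.5773, -0.2576, 0.1814]
tool_rot: [0.717, 0.697, -0.001, -0.002]
ft_force: [0.3, -0.2, -0.2]
grip_width: 0.0854
grasp_force: 0.0
```

Call:
carry_out(plan=[{"dx": -16,"dy": 3,"dz": 0,"twist": 0,"fingers": -1},{"dx": -31,"dy": 5,"dz": 0,"twist": 0,"fingers": -1},{"dx": -44,"dy": 8,"dz": 0,"twist": -0.1,"fingers": -1},{"dx": -56,"dy": 10,"dz": 0,"twist": -0.1,"fingers": -1},{"dx": -65,"dy": 11,"dz": 0,"twist": -0.1,"fingers": -1}])

```text
clock: 46.53
eef_pos: [0.5866, -0.3228, 0.1812]
tool_rot: [0.717, 0.697, -0.001, -0.002]
ft_force: [-0.2, 0.3, -0.2]
grip_width: 0.0853
grasp_force: 0.0
```

```bash
python3 - <<'E'
from h import *
plan([(.5903,-.3205,.1083,-1.5,2)])
E
```

```text
from [ 0.5866 -0.3228  0.1812 -1.6215]
0 [[0, 0, 5, np.float64(-0.0)], [0, 1, 11, np.float64(-0.0)], [1, 1, 19, np.float64(-0.0)], [1, 1, 27, np.float64(-0.0)], [1, 2, 36, np.float64(-0.1)]]
1 [[0, 0, 10, np.float64(0.0)], [1, 1, 18, np.float64(0.0)], [1, 1, 26, np.float64(-0.0)], [1, 1, 32, np.float64(-0.0)], [1, 2, 37, np.float64(-0.0)]]
```

Call:
carry_out(plan=[{"dx": 0,"dy": 0,"dz": 6,"twist": 0,"fingers": -1},{"dx": 0,"dy": 1,"dz": 14,"twist": 0,"fingers": -1},{"dx": 0,"dy": 1,"dz": 23,"twist": 0,"fingers": -1},{"dx": 0,"dy": 2,"dz": 32,"twist": -0.1,"fingers": -1},{"dx": 0,"dy": 2,"dz": 41,"twist": -0.1,"fingers": -1}])

```text
clock: 46.95
eef_pos: [0.5901, -0.3197, 0.1417]
tool_rot: [0.715, 0.699, -0.0, -0.001]
ft_force: [0.6, -0.6, 0.8]
grip_width: 0.0852
grasp_force: 0.0
```

Call:
carry_out(plan=[{"dx": 0,"dy": 0,"dz": 10,"twist": 0,"fingers": -1},{"dx": 0,"dy": 0,"dz": 19,"twist": 0,"fingers": -1},{"dx": 0,"dy": 0,"dz": 27,"twist": 0,"fingers": -1},{"dx": 0,"dy": 0,"dz": 33,"twist": 0,"fingers": -1},{"dx": 0,"dy": 0,"dz": 36,"twist": 0,"fingers": -1}])

```text
clock: 47.37
eef_pos: [0.5899, -0.3203, 0.1059]
tool_rot: [0.716, 0.699, -0.0, -0.001]
ft_force: [-0.2, -0.6, 0.2]
grip_width: 0.0856
grasp_force: 0.0
```

Call:
carry_out(plan=[{"dx": 0,"dy": 0,"dz": 0,"twist": 0,"fingers": -1},{"dx": 0,"dy": 0,"dz": 0,"twist": 0,"fingers": -1},{"dx": 0,"dy": 0,"dz": 0,"twist": 0,"fingers": 1},{"dx": 0,"dy": 0,"dz": 0,"twist": 0,"fingers": 1},{"dx": 0,"dy": 0,"dz": 0,"twist": 0,"fingers": 1}])

```text
clock: 47.78
eef_pos: [0.5907, -0.3209, 0.108]
tool_rot: [0.716, 0.698, 0.0, 0.001]
ft_force: [0.8, 0.6, 0.0]
grip_width: 0.0513
grasp_force: 0.0
```

Call:
carry_out(plan=[{"dx": 0,"dy": 0,"dz": 0,"twist": 0,"fingers": 1},{"dx": 0,"dy": 0,"dz": 0,"twist": 0,"fingers": 1},{"dx": 0,"dy": 0,"dz": 0,"twist": 0,"fingers": 1},{"dx": 0,"dy": 0,"dz": 0,"twist": 0,"fingers": 1},{"dx": 0,"dy": 0,"dz": 0,"twist": 0,"fingers": 1}])

```text
clock: 48.2
eef_pos: [0.5909, -0.321, 0.1081]
tool_rot: [0.716, 0.698, 0.0, 0.001]
ft_force: [0.3, -1.0, 4.1]
grip_width: 0.0391
grasp_force: 61.4
```

```bash
python3 - <<'E'
from h import *
plan([(.5903,-.321,.215,-1.5,2),(.4895,0,.215,-2,5),(.4895,0,.16,-2,1)])
E
```

```text
from [ 0.5909 -0.321   0.1081 -1.3948]
0 [[0, 0, -7, np.float64(0.0)], [0, 0, -16, np.float64(0.0)], [0, 0, -28, np.float64(0.0)], [0, 0, -40, np.float64(0.0)], [0, 0, -53, np.float64(0.1)]]
1 [[0, 0, -14, np.float64(-0.0)], [0, 0, -26, np.float64(-0.0)], [0, -1, -38, np.float64(-0.0)], [0, -1, -47, np.float64(-0.0)], [0, -1, -54, np.float64(0.0)]]
0 [[7, -2, 0, np.float64(0.0)], [16, -5, 0, np.float64(0.0)], [25, -9, 0, np.float64(0.0)], [36, -12, 0, np.float64(0.1)], [48, -17, 0, np.float64(0.1)]]
1 [[13, -4, 0, np.float64(-0.0)], [27, -9, 0, np.float64(0.0)], [41, -14, 0, np.float64(0.0)], [56, -19, 0, np.float64(0.1)], [72, -24, 0, np.float64(0.1)]]
2 [[15, -5, 0, np.float64(0.0)], [31, -11, 0, np.float64(0.0)], [47, -16, 0, np.float64(0.1)], [63, -22, 0, np.float64(0.1)], [78, -27, 0, np.float64(0.1)]]
3 [[16, -6, 0, np.float64(0.0)], [31, -11, 0, np.float64(0.1)], [45, -16, 0, np.float64(0.1)], [59, -21, 0, np.float64(0.1)], [72, -25, 0, np.float64(0.1)]]
4 [[12, -4, 0, np.float64(0.0)], [22, -8, 0, np.float64(0.1)], [32, -11, 0, np.float64(0.1)], [41, -14, 0, np.float64(0.1)], [48, -17, 0, np.float64(0.1)]]
0 [[0, 0, 11, np.float64(0.0)], [0, 0, 22, np.float64(0.0)], [0, 0, 33, np.float64(0.0)], [0, 0, 44, np.float64(0.0)], [0, 0, 55, np.float64(0.0)]]
```

Call:
carry_out(plan=[{"dx": 0,"dy": 0,"dz": -7,"twist": 0,"fingers": 1},{"dx": 0,"dy": 0,"dz": -16,"twist": 0,"fingers": 1},{"dx": 0,"dy": 0,"dz": -28,"twist": 0,"fingers": 1},{"dx": 0,"dy": 0,"dz": -40,"twist": 0,"fingers": 1},{"dx": 0,"dy": 0,"dz": -53,"twist": 0.1,"fingers": 1}])

```text
clock: 48.62
eef_pos: [0.5897, -0.3203, 0.1606]
tool_rot: [0.716, 0.698, -0.0, -0.001]
ft_force: [0.1, -0.9, -1.4]
grip_width: 0.0388
grasp_force: 61.0
```

Call:
carry_out(plan=[{"dx": 0,"dy": 0,"dz": -14,"twist": 0,"fingers": 1},{"dx": 0,"dy": 0,"dz": -26,"twist": 0,"fingers": 1},{"dx": 0,"dy": 0,"dz": -38,"twist": 0,"fingers": 1},{"dx": 0,"dy": 0,"dz": -47,"twist": 0,"fingers": 1},{"dx": 0,"dy": 0,"dz": -54,"twist": 0,"fingers": 1}])

```text
clock: 49.03
eef_pos: [0.5904, -0.3207, 0.2156]
tool_rot: [0.716, 0.698, 0.0, 0.0]
ft_force: [0.5, 0.3, -0.5]
grip_width: 0.0391
grasp_force: 61.0
```

Call:
carry_out(plan=[{"dx": 7,"dy": -2,"dz": 0,"twist": 0,"fingers": 1},{"dx": 16,"dy": -5,"dz": 0,"twist": 0,"fingers": 1},{"dx": 25,"dy": -9,"dz": 0,"twist": 0,"fingers": 1},{"dx": 36,"dy": -12,"dz": 0,"twist": 0.1,"fingers": 1},{"dx": 48,"dy": -17,"dz": 0,"twist": 0.1,"fingers": 1}])

```text
clock: 49.45
eef_pos: [0.5739, -0.2712, 0.2132]
tool_rot: [0.717, 0.697, -0.0, -0.001]
ft_force: [-0.2, 0.8, -0.7]
grip_width: 0.0386
grasp_force: 61.0
```

Call:
carry_out(plan=[{"dx": 13,"dy": -4,"dz": 0,"twist": 0,"fingers": 1},{"dx": 27,"dy": -9,"dz": 0,"twist": 0,"fingers": 1},{"dx": 41,"dy": -14,"dz": 0,"twist": 0,"fingers": 1},{"dx": 56,"dy": -19,"dz": 0,"twist": 0.1,"fingers": 1},{"dx": 72,"dy": -24,"dz": 0,"twist": 0.1,"fingers": 1}])

```text
clock: 49.87
eef_pos: [0.5515, -0.1984, 0.2134]
tool_rot: [0.718, 0.697, -0.0, -0.001]
ft_force: [-0.1, 0.1, -0.7]
grip_width: 0.0388
grasp_force: 61.0
```

Call:
carry_out(plan=[{"dx": 15,"dy": -5,"dz": 0,"twist": 0,"fingers": 1},{"dx": 31,"dy": -11,"dz": 0,"twist": 0,"fingers": 1},{"dx": 47,"dy": -16,"dz": 0,"twist": 0.1,"fingers": 1},{"dx": 63,"dy": -22,"dz": 0,"twist": 0.1,"fingers": 1},{"dx": 78,"dy": -27,"dz": 0,"twist": 0.1,"fingers": 1}])

```text
clock: 50.28
eef_pos: [0.5266, -0.1193, 0.2135]
tool_rot: [0.718, 0.696, -0.0, -0.001]
ft_force: [-0.3, -0.1, -1.1]
grip_width: 0.0392
grasp_force: 61.0
```

Call:
carry_out(plan=[{"dx": 16,"dy": -6,"dz": 0,"twist": 0,"fingers": 1},{"dx": 31,"dy": -11,"dz": 0,"twist": 0.1,"fingers": 1},{"dx": 45,"dy": -16,"dz": 0,"twist": 0.1,"fingers": 1},{"dx": 59,"dy": -21,"dz": 0,"twist": 0.1,"fingers": 1},{"dx": 72,"dy": -25,"dz": 0,"twist": 0.1,"fingers": 1}])

```text
clock: 50.7
eef_pos: [0.5038, -0.0468, 0.2137]
tool_rot: [0.719, 0.695, -0.0, -0.001]
ft_force: [0.3, 0.1, -1.6]
grip_width: 0.0388
grasp_force: 61.0
```

Call:
carry_out(plan=[{"dx": 12,"dy": -4,"dz": 0,"twist": 0,"fingers": 1},{"dx": 24,"dy": -9,"dz": 0,"twist": 0.1,"fingers": 1},{"dx": 36,"dy": -13,"dz": 0,"twist": 0.1,"fingers": 1},{"dx": 45,"dy": -16,"dz": 0,"twist": 0.1,"fingers": 1},{"dx": 48,"dy": -17,"dz": 0,"twist": 0.1,"fingers": 1}])

```text
clock: 51.12
eef_pos: [0.4892, 0.0019, 0.2142]
tool_rot: [0.719, 0.695, -0.0, -0.0]
ft_force: [1.2, -0.5, -1.4]
grip_width: 0.0387
grasp_force: 61.0
```

Call:
carry_out(plan=[{"dx": 0,"dy": 0,"dz": 0,"twist": 0,"fingers": 1},{"dx": 0,"dy": 0,"dz": 0,"twist": 0,"fingers": 1},{"dx": 0,"dy": 0,"dz": 0,"twist": 0,"fingers": 1},{"dx": 0,"dy": 0,"dz": 0,"twist": 0,"fingers": 1},{"dx": 0,"dy": 0,"dz": 0,"twist": 0,"fingers": 1}])

```text
clock: 51.53
eef_pos: [0.49, -0.0001, 0.2142]
tool_rot: [0.72, 0.694, -0.0, 0.0]
ft_force: [0.6, -0.6, -1.8]
grip_width: 0.0392
grasp_force: 61.0
```

```bash
python3 - <<'E'
from h import *
plan([(.4905,0,.165,-2,1)]); snap('side','s8')
# middle carton lean check: bright-pixel extent of its near face/top in side view vs expected projection
a=cv2.cvtColor(cv2.imread('pics/s8.png'),cv2.COLOR_BGR2GRAY)
for x,y,z in [(.523,.064,.09),(.553,.064,.09),(.523,.064,.06),(.553,.064,.06)]: print((x,y,z),proj('s8',(x,y,z)).round(1))
for r in (198,200,204,208,212): print(r,a[r,270:312].tolist())
E
```

```text
from [ 4.9000e-01 -1.0000e-04  2.1420e-01 -2.0479e+00]
0 [[0, 0, 10, np.float64(-0.0)], [0, 0, 20, np.float64(-0.0)], [0, 0, 30, np.float64(-0.0)], [0, 0, 39, np.float64(-0.0)], [0, 1, 49, np.float64(-0.0)]]
(0.523, 0.064, 0.09) [298.3 201. ]
(0.553, 0.064, 0.09) [286.9 201. ]
(0.523, 0.064, 0.06) [298.8 210.3]
(0.553, 0.064, 0.06) [287.6 210.3]
198 [111, 112, 111, 131, 99, 56, 53, 60, 63, 63, 63, 63, 62, 62, 62, 62, 84, 185, 231, 237, 237, 237, 237, 238, 237, 237, 238, 234, 184, 109, 85, 76, 71, 82, 67, 54, 58, 62, 62, 62, 63, 63]
200 [100, 107, 120, 105, 70, 50, 53, 77, 99, 106, 106, 99, 95, 94, 94, 98, 136, 207, 230, 231, 231, 231, 232, 231, 231, 231, 231, 223, 162, 98, 83, 76, 72, 79, 62, 48, 61, 70, 71, 71, 71, 71]
204 [104, 123, 101, 64, 50, 53, 85, 139, 159, 162, 163, 164, 165, 165, 166, 163, 153, 151, 152, 151, 151, 150, 149, 141, 136, 134, 134, 130, 108, 89, 80, 74, 81, 68, 52, 57, 83, 134, 155, 157, 157, 156]
208 [133, 102, 59, 51, 53, 77, 137, 161, 164, 164, 164, 164, 164, 165, 163, 160, 163, 154, 138, 130, 130, 136, 140, 140, 134, 130, 130, 128, 105, 85, 78, 77, 81, 64, 52, 74, 95, 139, 157, 157, 157, 153]
212 [101, 58, 51, 59, 110, 151, 162, 163, 164, 166, 166, 165, 164, 163, 158, 160, 125, 104, 120, 126, 125, 125, 125, 125, 126, 126, 126, 124, 105, 85, 74, 81, 65, 50, 63, 87, 134, 144, 139, 137, 137, 133]
```

The middle carton is upright at x≈0.538 (near top edge cols 287–298). Lowering the black carton.

Call:
carry_out(plan=[{"dx": 0,"dy": 0,"dz": 10,"twist": 0,"fingers": 1},{"dx": 0,"dy": 0,"dz": 24,"twist": 0,"fingers": 1},{"dx": 0,"dy": 0,"dz": 38,"twist": 0,"fingers": 1},{"dx": 0,"dy": 0,"dz": 52,"twist": 0,"fingers": 1},{"dx": 0,"dy": 0,"dz": 62,"twist": 0,"fingers": 1}])

```text
clock: 52.0
eef_pos: [0.4889, 0.0003, 0.1503]
tool_rot: [0.719, 0.695, -0.001, -0.001]
ft_force: [-0.6, -0.5, -1.2]
grip_width: 0.0392
grasp_force: 61.0
```

Call:
carry_out(plan=[{"dx": 0,"dy": 0,"dz": 5,"twist": 0,"fingers": 1},{"dx": 0,"dy": 0,"dz": 11,"twist": 0,"fingers": 1},{"dx": 0,"dy": 0,"dz": 17,"twist": 0,"fingers": 1},{"dx": 0,"dy": 0,"dz": 22,"twist": 0,"fingers": 1},{"dx": 0,"dy": 0,"dz": 25,"twist": 0,"fingers": 1}])

```text
clock: 52.42
eef_pos: [0.4898, 0.0005, 0.1269]
tool_rot: [0.719, 0.695, 0.0, -0.0]
ft_force: [-1.1, 0.1, -1.4]
grip_width: 0.039
grasp_force: 61.0
```

Call:
carry_out(plan=[{"dx": 0,"dy": 0,"dz": 2,"twist": 0,"fingers": 1},{"dx": 0,"dy": 0,"dz": 5,"twist": 0,"fingers": 1},{"dx": 0,"dy": 0,"dz": 8,"twist": 0,"fingers": 1},{"dx": 0,"dy": 0,"dz": 11,"twist": 0,"fingers": 1},{"dx": 0,"dy": 0,"dz": 13,"twist": 0,"fingers": 1}])

```text
clock: 52.83
eef_pos: [0.4898, 0.0004, 0.114]
tool_rot: [0.719, 0.695, -0.0, 0.0]
ft_force: [-0.4, -0.3, -1.7]
grip_width: 0.0387
grasp_force: 61.0
```

Call:
carry_out(plan=[{"dx": 0,"dy": 0,"dz": 1,"twist": 0,"fingers": 1},{"dx": 0,"dy": 0,"dz": 2,"twist": 0,"fingers": 1},{"dx": 0,"dy": 0,"dz": 3,"twist": 0,"fingers": 1},{"dx": 0,"dy": 0,"dz": 4,"twist": 0,"fingers": 1},{"dx": 0,"dy": 0,"dz": 4,"twist": 0,"fingers": 1}])

```text
clock: 53.25
eef_pos: [0.4897, 0.0004, 0.1102]
tool_rot: [0.719, 0.695, -0.0, -0.0]
ft_force: [-0.3, 0.7, -0.6]
grip_width: 0.0395
grasp_force: 61.0
```

On the floor height. Release and rise.

Call:
carry_out(plan=[{"dx": 0,"dy": 0,"dz": 1,"twist": 0,"fingers": 1},{"dx": 0,"dy": 0,"dz": 1,"twist": 0,"fingers": -1},{"dx": 0,"dy": 0,"dz": 1,"twist": 0,"fingers": -1},{"dx": 0,"dy": 0,"dz": 1,"twist": 0,"fingers": -1},{"dx": 0,"dy": 0,"dz": 1,"twist": 0,"fingers": -1}])

```text
clock: 53.67
eef_pos: [0.4899, 0.0005, 0.1094]
tool_rot: [0.719, 0.695, 0.0, 0.0]
ft_force: [0.3, -0.3, -0.9]
grip_width: 0.0844
grasp_force: 0.0
```

Call:
carry_out(plan=[{"dx": 0,"dy": 0,"dz": 0,"twist": 0,"fingers": -1},{"dx": 0,"dy": 0,"dz": 0,"twist": 0,"fingers": -1},{"dx": 0,"dy": 0,"dz": -8,"twist": 0,"fingers": -1},{"dx": 0,"dy": 0,"dz": -20,"twist": 0,"fingers": -1},{"dx": 0,"dy": 0,"dz": -35,"twist": 0,"fingers": -1}])

```text
clock: 54.08
eef_pos: [0.489, 0.0004, 0.1444]
tool_rot: [0.719, 0.695, -0.001, -0.001]
ft_force: [0.5, -0.4, 0.4]
grip_width: 0.0852
grasp_force: 0.0
```

Call:
carry_out(plan=[{"dx": 0,"dy": 0,"dz": -20,"twist": 0,"fingers": -1},{"dx": 0,"dy": 0,"dz": -50,"twist": 0,"fingers": -1},{"dx": 0,"dy": 0,"dz": -85,"twist": 0,"fingers": -1},{"dx": 0,"dy": 0,"dz": -110,"twist": 0,"fingers": -1},{"dx": 0,"dy": 0,"dz": -120,"twist": 0,"fingers": -1}])

```text
clock: 54.5
eef_pos: [0.4916, 0.0005, 0.2695]
tool_rot: [0.719, 0.695, 0.003, 0.003]
ft_force: [0.5, -1.0, 0.5]
grip_width: 0.0853
grasp_force: 0.0
```

```bash
python3 - <<'E'
from h import *
print(pose(),bot.get_obs()['clock']); snap('side','s9')
I=cv2.imread('pics/s9.png'); g=cv2.cvtColor(I,cv2.COLOR_BGR2GRAY)
def P(n,*ps):
    for p in ps: print(n,p,proj('s9',p).round(1))
P('tall',(.4695,.058,.135),(.5095,.058,.135),(.4695,.058,.09),(.5095,.058,.09))
P('mid',(.523,.064,.09),(.553,.064,.09))
P('small',(.482,.3855,.101),(.512,.3855,.101),(.482,.3855,.06),(.512,.3855,.06))
for r in (180,186,192,198,206): print(r,g[r,280:330].tolist())
E
```

```text
[ 4.91593258e-01  4.55154477e-04  2.69458461e-01 -1.99328776e+00] 54.5
tall (0.4695, 0.058, 0.135) [318.3 185.1]
tall (0.5095, 0.058, 0.135) [302.8 185.2]
tall (0.4695, 0.058, 0.09) [318.5 199.6]
tall (0.5095, 0.058, 0.09) [303.5 199.7]
mid (0.523, 0.064, 0.09) [298.3 201. ]
mid (0.553, 0.064, 0.09) [286.9 201. ]
small (0.482, 0.3855, 0.101) [309.1 290.9]
small (0.512, 0.3855, 0.101) [293.1 290.9]
small (0.482, 0.3855, 0.06) [309.7 305.7]
small (0.512, 0.3855, 0.06) [294.2 305.6]
180 [60, 64, 64, 63, 65, 63, 58, 53, 51, 50, 75, 179, 229, 236, 236, 237, 237, 237, 237, 237, 234, 185, 93, 42, 34, 33, 33, 33, 33, 33, 33, 32, 32, 32, 33, 33, 30, 26, 26, 32, 37, 38, 39, 39, 38, 37, 37, 37, 38, 38]
186 [89, 93, 96, 100, 103, 104, 102, 99, 98, 131, 214, 235, 237, 236, 237, 237, 237, 237, 237, 234, 186, 102, 47, 28, 25, 24, 25, 25, 24, 24, 24, 25, 24, 25, 26, 26, 24, 22, 26, 48, 73, 76, 72, 68, 59, 48, 47, 44, 41, 44]
192 [89, 94, 100, 106, 109, 112, 111, 114, 171, 225, 236, 237, 237, 237, 237, 237, 237, 237, 233, 177, 100, 76, 49, 29, 24, 24, 24, 24, 24, 25, 25, 25, 25, 24, 24, 25, 23, 23, 27, 58, 94, 106, 103, 98, 93, 93, 96, 100, 100, 103]
198 [63, 63, 63, 62, 62, 62, 83, 184, 230, 236, 237, 237, 237, 237, 237, 237, 237, 234, 183, 109, 83, 75, 53, 31, 26, 25, 26, 25, 25, 26, 25, 24, 26, 25, 26, 26, 25, 24, 31, 45, 56, 58, 84, 102, 106, 107, 106, 107, 109, 111]
206 [163, 164, 163, 163, 163, 161, 154, 148, 146, 145, 146, 146, 144, 137, 132, 131, 132, 130, 108, 87, 79, 71, 65, 46, 29, 27, 27, 26, 26, 26, 26, 28, 26, 26, 26, 26, 27, 27, 36, 52, 61, 72, 67, 59, 57, 60, 68, 99, 115, 119]
```

All three cartons match their expected upright projections (black 302–319, middle 287–298). Let the arm settle and hand in.

Call:
carry_out(plan=[{"dx": 0,"dy": 0,"dz": 0,"twist": 0,"fingers": -1},{"dx": 0,"dy": 0,"dz": 0,"twist": 0,"fingers": -1},{"dx": 0,"dy": 0,"dz": 0,"twist": 0,"fingers": -1},{"dx": 0,"dy": 0,"dz": 0,"twist": 0,"fingers": -1},{"dx": 0,"dy": 0,"dz": 0,"twist": 0,"fingers": -1}])

```text
clock: 54.97
eef_pos: [0.4891, 0.0004, 0.2631]
tool_rot: [0.719, 0.695, -0.001, -0.001]
ft_force: [0.4, 0.4, 0.4]
grip_width: 0.0856
grasp_force: 0.0
```

```bash
python3 -c "
from h import *
print(job_done())"
```

```text
the job is handed in; nothing more can be done
None
```

I handed in the job at about 55 s, with no verdict returned: the small carton stands on the scale within about 5 mm of centre, the black and middle cartons are back upright in their slots, and the stapler lies on the mat; on the way I tipped the middle carton about 22° with the black one and pushed it upright again before moving it.

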